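# Weigh-in: powder pot from behind the bottles

## Robot

A 6-joint arm with a two-finger parallel gripper is mounted at the origin on a cart in front of the work surface, level with it; the furniture and walls round the work are solid. World frame = base frame: x ahead of the robot, y to its left, z up, the work surface at z = 0. Lengths are in m, angles in rad, forces in N, time in s.
With the tool pointing down it reaches from about 0.425 to 0.95 m from the base axis. Payload 3.5 kg.
Tool frame: the origin (TCP) lies between the finger pads; the fingertips stand 22 mm ahead of it and the grasp point (between the pads) lies 3 mm ahead of it (ctrl.nose_length is the z of the fingertips in the tool frame, in m); z points along the fingers, y is the line along which they close (so a half turn about z gives the same grasp; the last joint's range is limited). The gripper opens to 85 mm and grips with 20 to 120 N. Pads are 22 mm wide; open, the fingers measure 114 mm over their backs; the gripper's body (76 mm by 85 mm) begins 54 mm behind the grasp point. The pads swing forward as they close: fully open they stand 13 mm farther back than shut.
Start: joints at [-1.366, 0.286, 1.577, -0, 1.279, -0.15], TCP at [0.235, -0.633, 0.253] pointing down, gripper open.
Joint ranges: [-2.77, 2.77], [-0.9, 2.22], [0.21, 2.48], [-1.53, 4.67], [0.24, 2.81], [-2.84, 2.84]. Speed limits (rad/s): [2.79, 2.79, 3.14, 3.14, 3.14, 3.14].

## Interface

Orientations are given as a unit quaternion [x, y, z, w].
In Python, from plant import ctrl gives the robot as it stands. The module is installed in compiled form; this text tells all that it offers.
- The arm moves only by the tool send_rows, never from a script. Its argument "rows" is text: rows parted by semicolons, each of 7 numbers parted by spaces: the turn, a rotation vector about the tool's x, y, z in normalised numbers (1 is 90 degrees), then the shift along the tool's x, y, z in fractions of the full range, 1 being 500 mm, then the opening, from -1 (shut) to 1 (fully open). A call has 1 to 8 rows; each row is the pose to reach, as a shift and turn from the pose commanded when the call began, along the tool's axes at that moment; what a row does not reach only later rows make up. A row lasts 1/8 s, in which the tool goes at most 62.5 mm and 10.7 degrees, less where a joint would pass 70% of its speed; a pose out of reach is approached as far as the arm can. No shift or turn number may pass 1 either way. A call with a gripper value outside its range is refused whole. The fingers move at their own pace and stop on an object; "grip_force" is the grip in N (left out, the last holds). Time passes only in rows, so rows that repeat a pose let the fingers close. It gives the time, the measured TCP pose, the force, the opening and the grip force at its end, in the units of the state.
- ctrl.get_state(): the state, without advancing time (a new reading comes with each control period).
- ctrl.read_camera(name): name is "scene" or "side" or "wrist"; returns a dict with "color" (384x512x3 uint8, red, green, blue), "fx", "fy", "cx", "cy" (pixels), "D" ([k1, k2, p1, p2, k3] as OpenCV has them; the pictures are not rectified), "extrinsics" (4x4, takes a point from world to camera coordinates). Camera axes: x right, y down, z forward; pixel columns grow to the right and rows downward; lengths in m; the calibration is good to about 2 mm. A picture is of the moment at which its call begins. There is no depth.
- ctrl.sign_off(): hands the job in; it is judged then, once.
Trained networks look in a picture, given as the dict that the camera call returned (one of the last four; its "shot" number tells which), for a name from the list of things; names that differ only in an ending like _2 or _b are one class to them, and where a whole thing is asked for, a point or a joint stands for the part that bears it (a point fixed in the world has none). Each returns a list of dicts, best first, with "p" (0 to 1); they miss things now and then, are a little off and sometimes report something else, mostly with a low value. They report only what shows in the picture. A call takes as long as a camera call.
- ctrl.look_for(picture, target): "position" ([x, y, z] in m, in the coordinates of the camera as it stood for that picture, good to about 4 mm: the middle of the surface that is visible of it).
The state is a dict: "time": time; "qpos": joint angles; "dq": joint speeds; "joint_efforts": joint torques, N m; "eef_pos": TCP position; "tcp_rot": TCP orientation; "contact_force": force on the tool from outside, world axes, zero at the start; "wrist_torque": the same for the moment, N m; "opening": opening from 0.0 (shut) to 1.0 (fully open); "finger_force": force on a finger pad.
Only numpy, scipy, OpenCV 4.12 (cv2) and the standard library are available. Lean on these libraries where they do the work, as an engineer would, in place of code of your own. Each camera call takes 0.05 s, during which the arm holds its last target. There are 200 camera calls.

## Task

The pot of repair powder with the cream lid has to go on the scale, but in the wooden bottle block it is boxed in by three bottles. First stand all three bottles upright in the steel spill tray, then lift the powder pot out and set it on the middle of the scale's round pan, and then put every bottle back into the very well of the block it came from. Keep everything upright, set things down rather than drop them, and leave the blue-lidded gel pot and the other things where they are.

Things in the scene. Friction and masses are not known exactly. Their poses are not given: they have to be found in the camera images.
- bottle_block: Beech block, 146 (x) x 190 (y) x 24 mm, fixed; origin under its centre. Six round wells 14 mm deep, floors at z = 10 mm. In its frame (x, y, diameter, mm): back (31, 62, 43), (31, 0, 70) powder pot, (31, -62, 43); front (-31, 58, 61) gel pot, (-31, 0, 43), (-31, -62, 43) empty. The other three 43 mm wells, round the powder pot, hold the bottles in any arrangement.
- spill_tray: Shallow stainless tray, 212 (x) x 104 (y) mm, fixed; inside 206 x 98 mm, floor 3 mm above the bench, rim 15 mm high. Origin under its centre, x along its length.
- scale: White bench scale, fixed, 172 (x) x 130 (y) mm, with a round steel pan of 106 mm diameter whose flat top is 34 mm above the bench. Origin on the bench straight under the middle of the pan; the display lies toward -x.
- powder_pot: White pot with a cream (tan) lid, 61 mm diameter, 55 mm high, 90 g; lid from 43 mm to the top, body 58 mm diameter below. Origin at the centre of its underside, z up its axis.
- dropper_bottle: Amber glass bottle with a black dropper cap, 102 mm high: body 33 mm diameter straight up to 56 mm, then a shoulder, black collar 23.6 mm diameter from 62 to 77 mm, narrow rubber bulb above. Origin at the centre of its underside, z up its axis.
- varnish_bottle: Small clear bottle with pink content and a tall tan cap, 79 mm high: body 31 mm diameter up to 38-46 mm, cap 17 mm diameter up to the top. Origin at the centre of its underside, z up its axis.
- sealer_bottle: White plastic bottle with a blue screw cap, 94 mm high: body 32 mm diameter straight up to 53 mm, then a sloping shoulder and a 13-15 mm neck from 71 mm; cap 17 mm diameter from 78 mm to the top. Origin at the centre of its underside, z up its axis.
- gel_pot: White pot with a blue lid, 53 mm diameter, 42 mm high, standing in the large front well of the block; stays where it is. Origin at the centre of its underside.
- mixing_bowl: Green rubber mixing bowl, 113 mm diameter, 67 mm high, standing behind the block; stays where it is. Origin at the centre of its underside.
- arch_cast_white: White stone cast of a dental arch, 52 x 67 x 30 mm, lying behind the block; stays where it is. Origin at the centre of its underside.

How it is judged:
By the outcome, as a careful person would: the job done as asked, in the order asked, and still so for the second after the job is handed in, with the robot touching nothing.
It also fails if it takes over 138 s, if anything falls off the work surface, if the arm or the gripper's body presses on something with over 40 N, if the wrist force passes 120 N, or if a joint passes its speed limit or range.

## Working session

There is one attempt and no reset: what is moved stays moved. The work goes in short steps, Python scripts to look and compute and a tool call to move; the robot and the scene stay as the last step left them, time stands still between calls to the robot, and variables do not carry over. Pictures are saved under pics/ and viewed, at most 14 in all, crops included, and the job is handed in when it is done.

Besides the shell and the picture viewer there is one more tool, called after "Emit:" by a JSON object that holds its "api" and its "payload". send_rows: Moves the arm, as the interface text tells. Its arguments: {"type":"object","properties":{"rows":{"type":"string"},"grip_force":{"type":"number"}},"required":["rows"]}

```bash
mkdir -p pics
cat > h.py <<'E'
import numpy as np, cv2
from plant import ctrl
from scipy.spatial.transform import Rotation as R
def proj(p,P):
    E=np.array(p["extrinsics"]); K=np.array([[p["fx"],0,p["cx"]],[0,p["fy"],p["cy"]],[0,0,1.]])
    return cv2.projectPoints(np.atleast_2d(P).astype(float),cv2.Rodrigues(E[:3,:3])[0],E[:3,3],K,np.array(p["D"],float))[0][:,0]
def ray(p,uv):
    E=np.array(p["extrinsics"]); K=np.array([[p["fx"],0,p["cx"]],[0,p["fy"],p["cy"]],[0,0,1.]])
    n=cv2.undistortPoints(np.array(uv,float).reshape(-1,1,2),K,np.array(p["D"],float))[:,0]
    d=np.c_[n,np.ones(len(n))]@E[:3,:3]; d/=np.linalg.norm(d,axis=1)[:,None]
    return -E[:3,:3].T@E[:3,3], d
def onz(p,uv,z):
    c,d=ray(p,uv); return c+d*((z-c[2])/d[:,2])[:,None]
def tri(p1,uv1,p2,uv2):
    c1,d1=ray(p1,[uv1]);c2,d2=ray(p2,[uv2]);d1=d1[0];d2=d2[0]
    s=np.linalg.lstsq(np.c_[d1,-d2],c2-c1,rcond=None)[0]
    a=c1+s[0]*d1;b=c2+s[1]*d2; return (a+b)/2,np.linalg.norm(a-b)
def world(p,x):
    E=np.array(p["extrinsics"]); return E[:3,:3].T@(np.array(x)-E[:3,3])
def save(p,n,s=1.5):
    cv2.imwrite("pics/"+n,cv2.resize(p["color"][:,:,::-1],None,fx=s,fy=s))
E
python3 - <<'E'
from h import *
import pickle
np.set_printoptions(precision=4,suppress=True)
for c in ["scene","side"]:
    p=ctrl.read_camera(c); save(p,c+"0.png"); pickle.dump(p,open(c+"0.pkl","wb"))
    print(c,world(p,[0,0,0]))
    for n in ["bottle_block","spill_tray","scale","powder_pot","dropper_bottle","varnish_bottle","sealer_bottle","gel_pot","mixing_bowl","arch_cast_white"]:
        r=ctrl.look_for(p,n)
        print(n,[(round(a["p"],2),world(p,a["position"])) for a in r[:2]])
print(ctrl.get_state())
E
```

```text
scene [ 0.3195 -0.6793  0.5569]
bottle_block [(0.59, array([ 0.5092, -0.1194,  0.023 ]))]
spill_tray [(0.83, array([0.5417, 0.159 , 0.0083])), (0.66, array([ 0.5485, -0.0716,  0.0629]))]
scale [(0.72, array([ 0.5284, -0.3164,  0.0332])), (0.61, array([0.5419, 0.1613, 0.0064]))]
powder_pot [(0.59, array([ 0.5497, -0.0746,  0.0655]))]
dropper_bottle [(0.77, array([ 0.5511, -0.0121,  0.0723])), (0.63, array([ 0.4935, -0.0746,  0.0467]))]
varnish_bottle [(0.63, array([ 0.4954, -0.0759,  0.045 ]))]
sealer_bottle [(0.94, array([ 0.557 , -0.1359,  0.0568]))]
gel_pot [(0.7, array([ 0.4854, -0.022 ,  0.0513]))]
mixing_bowl [(0.81, array([ 0.7245, -0.0418,  0.0411])), (0.44, array([ 0.4947, -0.0791,  0.0475]))]
arch_cast_white [(0.61, array([ 0.7056, -0.2292,  0.016 ]))]
side [0.4078 0.548  0.5694]
bottle_block [(0.69, array([ 0.5186, -0.0195,  0.0237]))]
spill_tray [(0.79, array([0.4828, 0.1619, 0.0009]))]
scale [(0.73, array([ 0.5236, -0.2808,  0.0314]))]
powder_pot [(0.79, array([ 0.5502, -0.0498,  0.0629]))]
dropper_bottle [(0.87, array([0.546 , 0.0103, 0.0628]))]
varnish_bottle [(0.74, ar
[... 193 characters left out ...]
g_bowl [(0.62, array([ 0.7402, -0.0792,  0.0481])), (0.21, array([ 0.7076, -0.2125,  0.0163]))]
arch_cast_white [(0.56, array([ 0.7089, -0.2123,  0.0162])), (0.33, array([ 0.5513, -0.0552,  0.0657]))]
{'time': 1.1, 'qpos': array([-1.366 ,  0.2863,  1.5767, -0.    ,  1.2786, -0.15  ]), 'dq': array([ 0.0009, -0.0006, -0.0008, -0.0025, -0.0002,  0.0008]), 'joint_efforts': array([  0.0011, -40.5968, -29.2946,  -0.0001,   0.0006,  -0.    ]), 'eef_pos': array([ 0.2345, -0.6329,  0.2533]), 'tcp_rot': array([ 0.9843,  0.1765, -0.    , -0.    ]), 'contact_force': array([ 0.4438,  0.2665, -0.0848]), 'wrist_torque': array([ 0.0153, -0.0309,  0.043 ]), 'finger_force': 0.0, 'opening': 1.0006927441669287}
```

View both.

View pics/scene0.png

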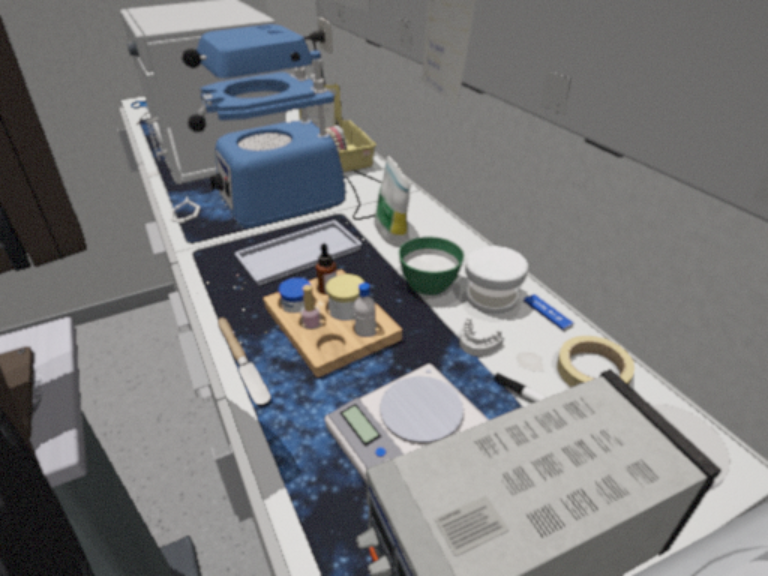

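View pics/side0.png

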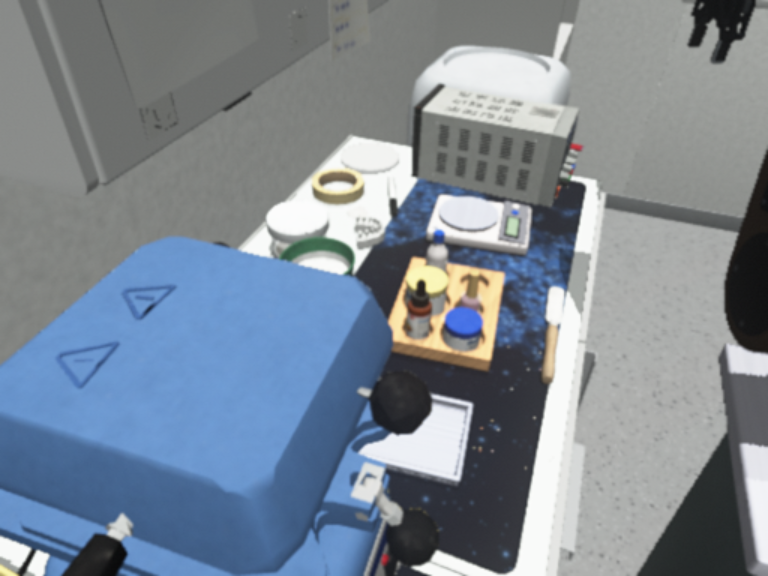

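Scene view: dropper (326,265), powder pot (346,297), sealer (364,310), varnish (311,310), gel pot (293,293), empty well (330,345), pan centre (422,408) and tray (300,250). The side view agrees, and it also shows the trimmer's knobs close to the tray's far end.

```bash
cat >> h.py <<'E'
def plan(*T):
    """T: (x,y,z,yaw_deg of tool x axis in world) -> turn about tool z (deg), shifts in tool axes (mm)"""
    s=ctrl.get_state(); q=R.from_quat(s["tcp_rot"]); p=np.array(s["eef_pos"])
    for t in T:
        g=R.from_euler("z",t[3],degrees=True)*R.from_quat([1,0,0,0])
        print(t,"rot",(q.inv()*g).as_rotvec(degrees=True).round(1),"shift",(q.inv().apply(np.array(t[:3])-p)*1000).round(1))
E
python3 - <<'E'
from h import *
np.set_printoptions(precision=4,suppress=True)
p=ctrl.read_camera("wrist"); s=ctrl.get_state(); q=R.from_quat(s["tcp_rot"])
print(ctrl.nose_length,"cam in tool",q.inv().apply(world(p,[0,0,0])-s["eef_pos"]),"cam axes in tool\n",q.inv().as_matrix()@np.array(p["extrinsics"])[:3,:3].T, p["fx"])
plan((.235,-.633,.40,20.3),(.46,-.07,.38,20.3),(.46,-.07,.38,0))
E
```

```text
0.022 cam in tool [ 0.0739  0.0005 -0.1202] cam axes in tool
 [[ 0.0002 -0.9579 -0.2872]
 [ 1.      0.0004 -0.0005]
 [ 0.0006 -0.2872  0.9579]] 280.59101290126034
(0.235, -0.633, 0.4, 20.3) rot [0. 0. 0.] shift [   0.4    0.2 -146.6]
(0.46, -0.07, 0.38, 20.3) rot [0. 0. 0.] shift [ 407.  -449.6 -126.7]
(0.46, -0.07, 0.38, 0) rot [ 0.   0.  20.3] shift [ 407.  -449.6 -126.7]
```

The manual's scale: shifts go in shares of 500 mm and turns go in shares of 90 degrees. Converting my numbers, -146 mm is -0.292, -124 mm is -0.248.

Emit:
{"api": "send_rows", "payload": {"rows": "0 0 0 0 0 -0.124 1; 0 0 0 0 0 -0.248 1; 0 0 0 0 0 -0.292 1; 0 0 0 0 0 -0.292 1"}}

```text
time: 1.65
eef_pos: [0.2347, -0.6335, 0.4027]
tcp_rot: [0.984, 0.176, 0.0, 0.003]
contact_force: [0.4, 0.0, -0.8]
opening: 1.0
finger_force: 0.0
```

To row units: -365 mm is -0.73, 355 mm is 0.71, 20.3 degrees is 0.2256.

Emit:
{"api": "send_rows", "payload": {"rows": "0 0 0 0.09 -0.08 0 1; 0 0 0 0.17 -0.17 0 1; 0 0 0 0.26 -0.26 0 1; 0 0 0.0556 0.36 -0.36 0 1; 0 0 0.1111 0.46 -0.46 0.01 1; 0 0 0.1667 0.55 -0.55 0.02 1; 0 0 0.2222 0.64 -0.64 0.03 1; 0 0 0.2256 0.71 -0.73 0.04 1"}}

```text
time: 2.65
eef_pos: [0.4356, -0.1792, 0.3777]
tcp_rot: [1.0, -0.0, -0.001, -0.001]
contact_force: [0.5, -0.2, 0.6]
opening: 0.996
finger_force: 0.0
```

Run:
```python
from h import *
s=ctrl.get_state();print(s["time"],s["eef_pos"],s["tcp_rot"],s["qpos"])
plan((.45,-.07,.38,0))
```

```text
2.65 [ 0.43559184 -0.17917251  0.37768285] [ 9.99998183e-01 -2.41008235e-04 -1.49116583e-03 -1.16258657e-03] [-6.06238677e-01 -2.46900189e-01  1.89523541e+00  2.13034807e-04
  1.49703310e+00  9.65023566e-01]
(0.45, -0.07, 0.38, 0) rot [-0.1  0.2 -0. ] shift [  14.3 -109.2   -2.1]
```

Run:
```python
from h import *
import pickle
p=ctrl.read_camera("wrist"); save(p,"w1.png"); pickle.dump(p,open("w1.pkl","wb"))
```

```text
(no output)
```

To row units: -190 mm is -0.38, -150 mm is -0.3.

Emit:
{"api": "send_rows", "payload": {"rows": "0 0 0 0.01 -0.1 0 1; 0 0 0 0.02 -0.2 0 1; 0 0 0 0.028 -0.3 0 1; 0 0 0 0.028 -0.38 0 1; 0 0 0 0.028 -0.38 0 1; 0 0 0 0.028 -0.38 0 1"}}

```text
time: 3.45
eef_pos: [0.4492, 0.0082, 0.379]
tcp_rot: [1.0, 0.0, -0.001, -0.0]
contact_force: [0.0, -1.0, 0.4]
opening: 1.0
finger_force: 0.0
```

Run:
```python
from h import *
import pickle
p=ctrl.read_camera("wrist"); save(p,"w2.png"); pickle.dump(p,open("w2.pkl","wb"))
```

```text
(no output)
```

View pics/w1.png

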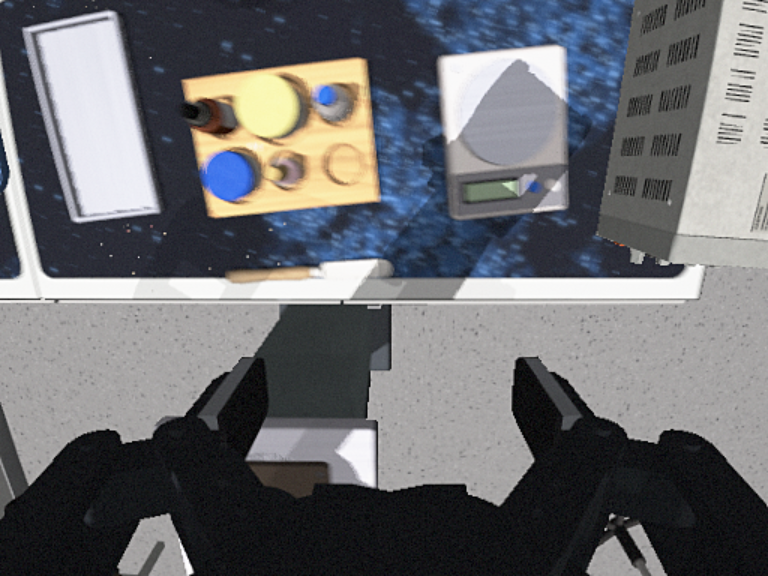

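View pics/w2.png

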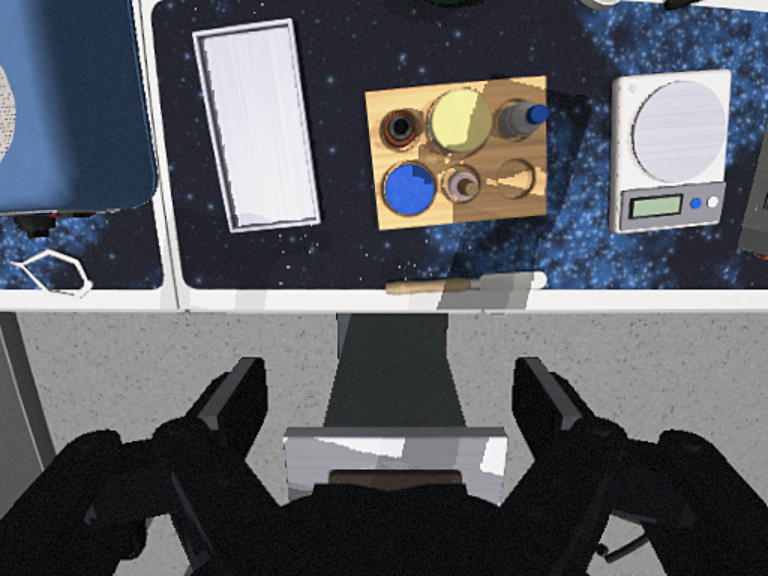

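w2 shows tray corners (194,32), (292,20), (319,222), (232,232); block corners (366,92), (546,76), (546,214), (379,229); dropper (401,126), powder pot (460,121), sealer cap (538,114), varnish cap (467,188) and pan (679,132). w1 is blurred by motion, so I'll retake that view at rest.

To row units: 180 mm is 0.36, 150 mm is 0.3.

Emit:
{"api": "send_rows", "payload": {"rows": "0 0 0 0 0.1 0 1; 0 0 0 0 0.2 0 1; 0 0 0 0 0.3 0 1; 0 0 0 0 0.36 0 1; 0 0 0 0 0.36 0 1; 0 0 0 0 0.36 0 1; 0 0 0 0 0.36 0 1"}}

```text
time: 4.38
eef_pos: [0.4496, -0.1708, 0.3806]
tcp_rot: [1.0, 0.001, 0.0, -0.0]
contact_force: [-0.4, -0.5, 0.5]
opening: 0.998
finger_force: 0.0
```

Run:
```python
from h import *
import pickle
np.set_printoptions(precision=4,suppress=True)
p=ctrl.read_camera("wrist"); pickle.dump(p,open("w3.pkl","wb"))
w2=pickle.load(open("w2.pkl","rb"))
for n in ["powder_pot","dropper_bottle","varnish_bottle","sealer_bottle","gel_pot","spill_tray","scale","bottle_block"]:
    r=ctrl.look_for(p,n); print(n,[(round(a["p"],2),world(p,a["position"])) for a in r[:1]])
print(onz(w2,np.array([[366,92],[546,76],[546,214],[379,229]])/1.5,.024))
print(onz(w2,np.array([[194,32],[292,20],[319,222],[232,232]])/1.5,.015))
def big(p,u0,v0,u1,v1): return cv2.resize(p["color"][v0:v1,u0:u1,::-1],None,fx=4,fy=4,interpolation=cv2.INTER_CUBIC)
cv2.imwrite("pics/c2.png",big(w2,235,40,375,160))
pr=proj(p,[[.45,.04,.02],[.6,-.17,.02]]);print(pr)
u0=int(pr[:,0].min())-10;v0=max(0,int(pr[:,1].min())-20);print(u0,v0)
cv2.imwrite("pics/c3.png",big(p,u0,v0,u0+160,v0+140))
```

```text
powder_pot [(0.83, array([ 0.5615, -0.0678,  0.0646]))]
dropper_bottle []
varnish_bottle [(0.79, array([ 0.4992, -0.0734,  0.0493]))]
sealer_bottle [(0.72, array([ 0.5573, -0.1316,  0.0752]))]
gel_pot [(0.63, array([ 0.4937, -0.0146,  0.0515]))]
spill_tray [(0.8, array([0.564 , 0.1614, 0.0019]))]
scale [(0.8, array([ 0.5374, -0.3021,  0.0336]))]
bottle_block [(0.94, array([ 0.5225, -0.0933,  0.0232]))]
[[ 0.5924  0.0326  0.024 ]
 [ 0.6101 -0.1559  0.024 ]
 [ 0.4656 -0.1693  0.024 ]
 [ 0.4477  0.0197  0.024 ]]
[[0.6559 0.2133 0.015 ]
 [0.6648 0.1089 0.015 ]
 [0.4545 0.089  0.015 ]
 [0.4432 0.1917 0.015 ]]
[[138.2815 151.9191]
 [259.0991  57.7414]]
128 37
```

View pics/c2.png

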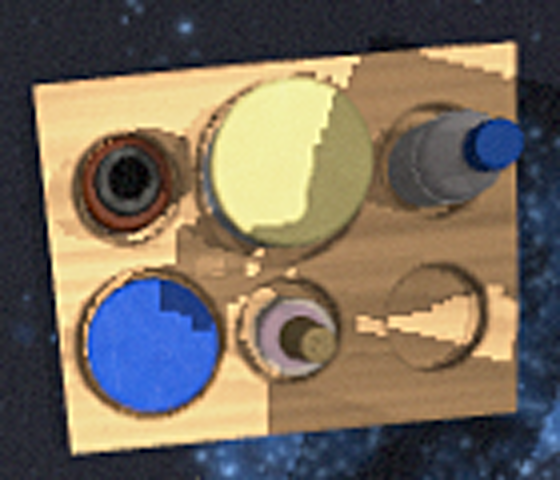

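View pics/c3.png

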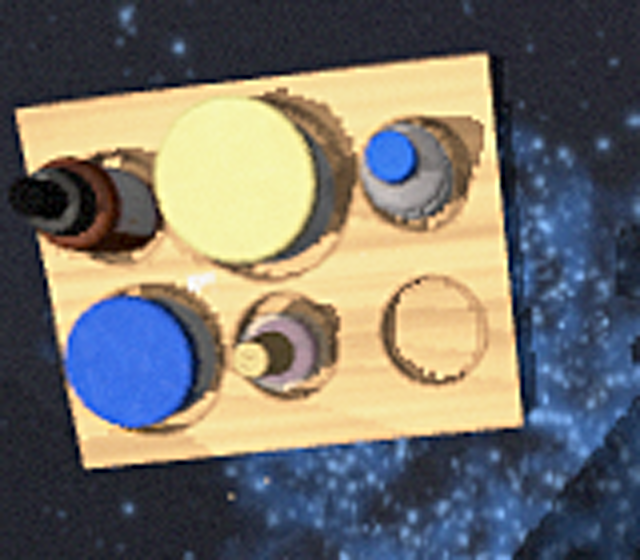

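Run:
```python
from h import *
import pickle
np.set_printoptions(precision=4,suppress=True)
w2=pickle.load(open("w2.pkl","rb"));w3=pickle.load(open("w3.pkl","rb"))
pt={"TL":((34,85),(17,107)),"TR":((517,42),(488,53)),"BR":((517,410),(522,427)),"BL":((72,453),(86,468)),"pot":((291,162),(235,181)),"drop":((129,178),(31,196)),"seal":((499,143),(388,154)),"varn":((318,346),(251,356))}
W={}
for k,(a,b) in pt.items():
    W[k],e=tri(w2,np.array(a)/4+[235,40],w3,np.array(b)/4+[128,37]); print(k,W[k],"gap",round(e,4))
# block fit on corners at z=.024
obs=np.vstack([(onz(w2,np.array([pt[k][0] for k in("TL","TR","BR","BL")])/4+[235,40],.024)+onz(w3,np.array([pt[k][1] for k in("TL","TR","BR","BL")])/4+[128,37],.024))/2])[:,:2]
m=np.array([[73,95],[73,-95],[-73,-95],[-73,95]])/1000
c=obs.mean(0); z=((obs-c)[:,0]+1j*(obs-c)[:,1])@np.conj(m[:,0]+1j*m[:,1]); th=np.angle(z)
print("block",c,np.degrees(th),abs(z)/np.sum(m**2))
Rm=np.array([[np.cos(th),-np.sin(th)],[np.sin(th),np.cos(th)]])
for n,w in {"drop":(31,62),"pot":(31,0),"seal":(31,-62),"varn":(-31,0),"gel":(-31,58)}.items(): print(n,c+Rm@np.array(w)/1000)
# pan by ellipse fit: edge gray/bright; print both views of pan region
for p,n in((w2,"a"),(w3,"b")):
    q=proj(p,[[.56,-.3,.034]])[0]; print(n,q)
    u,v=q.astype(int); r=p["color"][max(0,v-60):v+60,max(0,u-60):min(512,u+60),::-1]; cv2.imwrite(f"pics/s{n}.png",cv2.resize(r,None,fx=4,fy=4)); print(max(0,u-60),max(0,v-60))
i=[cv2.imread(f"pics/s{n}.png") for n in"ab"]; h=min(x.shape[0] for x in i); o=np.hstack([x[:h] for x in i]); o=cv2.resize(o,None,fx=.75,fy=.75); cv2.imwrite("pics/sab.png",o); print(o.shape,[x.shape for x in i])
```

```text
TL [0.5928 0.0334 0.0228] gap 0.0002
TR [ 0.6101 -0.1558  0.0253] gap 0.0001
BR [ 0.4651 -0.1691  0.0258] gap 0.0018
BL [0.4467 0.0192 0.0233] gap 0.0002
pot [ 0.5605 -0.0628  0.0614] gap 0.0009
drop [ 0.5525 -0.0022  0.1017] gap 0.0008
seal [ 0.5644 -0.125   0.1047] gap 0.0004
varn [ 0.4968 -0.0712  0.0871] gap 0.0017
block [ 0.5287 -0.0683] 5.41298448095989 0.9995445512631851
drop [ 0.5537 -0.0037]
pot [ 0.5595 -0.0654]
seal [ 0.5654 -0.1271]
varn [ 0.4978 -0.0712]
gel [ 0.4924 -0.0135]
a [450.5151  85.9786]
390 25
b [341.3632  84.1245]
281 24
(360, 720, 3) [(480, 480, 3), (480, 480, 3)]
```

View pics/sab.png

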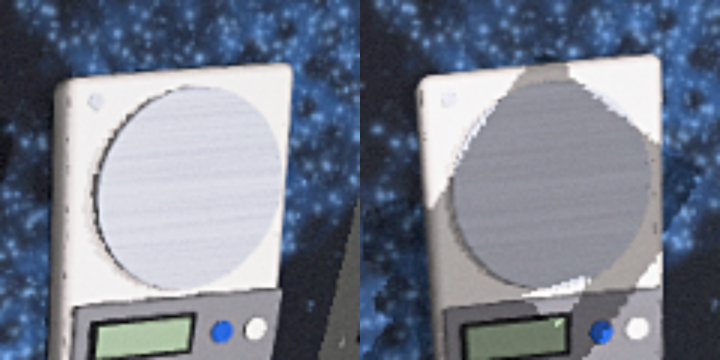

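Run:
```python
from h import *
import pickle
np.set_printoptions(precision=4,suppress=True)
w2=pickle.load(open("w2.pkl","rb"));w3=pickle.load(open("w3.pkl","rb"))
print(tri(w2,(453.2,87.3),w3,(344.8,86.2)),onz(w2,[(453.2,87.3)],.034),onz(w3,[(344.8,86.2)],.034))
# check edges
print(onz(w2,[(390+97/3,87),(390+282/3,87)],.034),onz(w2,[(453,25+84/3),(453,25+290/3)],.034))
plan((.5634,-.1271,.18,5.4-90),(.5654,-.1271,.18,5.4+90))
print(ctrl.get_state()["qpos"])
```

```text
(array([ 0.5577, -0.3063,  0.0319]), np.float64(0.0011740109130996877)) [[ 0.5581 -0.305   0.034 ]] [[ 0.557  -0.3057  0.034 ]]
[[ 0.5569 -0.2526  0.034 ]
 [ 0.5607 -0.3588  0.034 ]] [[ 0.6099 -0.2963  0.034 ]
 [ 0.5036 -0.3142  0.034 ]]
(0.5634, -0.1271, 0.18, -84.6) rot [-0.  -0.  84.7] shift [113.7 -44.  200.6]
(0.5654, -0.1271, 0.18, 95.4) rot [  0.   -0.  -95.3] shift [115.7 -44.  200.6]
[-0.5751 -0.2249  1.872   0.      1.4944  0.9948]
```

Run:
```python
from h import *
import pickle
np.set_printoptions(precision=4,suppress=True)
w2=pickle.load(open("w2.pkl","rb"));s=pickle.load(open("scene0.pkl","rb"));d=pickle.load(open("side0.pkl","rb"))
print("trimmer base corners on z=0",onz(s,np.array([[237,222],[345,195]])/1.5,0))
print("trimmer edge w2",[onz(w2,[(155/1.5,200/1.5)],z)[0] for z in(.0,.1,.2,.3)])
print("knob",tri(w2,(40/1.5,225/1.5),d,(402/1.5,402/1.5)), tri(w2,(40/1.5,225/1.5),d,(411/1.5,537/1.5)))
print("knob s-d",tri(s,(197/1.5,122/1.5),d,(402/1.5,402/1.5)))
plan((.565,-.126,.18,95.4))
```

```text
trimmer base corners on z=0 [[0.4781 0.3334 0.    ]
 [0.7295 0.3353 0.    ]]
trimmer edge w2 [array([0.4798, 0.2873, 0.    ]), array([0.4886, 0.2314, 0.1   ]), array([0.4973, 0.1754, 0.2   ]), array([0.5061, 0.1195, 0.3   ])]
knob (array([0.4854, 0.2657, 0.2044]), np.float64(0.008522178093444344)) (array([0.4639, 0.3304, 0.1274]), np.float64(0.012897282275061433))
knob s-d (array([0.4603, 0.2975, 0.2383]), np.float64(0.04229733843049714))
(0.565, -0.126, 0.18, 95.4) rot [  0.   -0.  -95.3] shift [115.3 -45.1 200.6]
```

To row units: 130 mm is 0.26, 115 mm is 0.23, -80 degrees is -0.8889.

Emit:
{"api": "send_rows", "payload": {"rows": "0 0 -0.1111 0.05 -0.02 0.04 1; 0 0 -0.2222 0.1 -0.04 0.08 1; 0 0 -0.3333 0.15 -0.06 0.12 1; 0 0 -0.4444 0.2 -0.08 0.16 1; 0 0 -0.5556 0.23 -0.09 0.2 1; 0 0 -0.6667 0.23 -0.09 0.24 1; 0 0 -0.7778 0.23 -0.09 0.26 1; 0 0 -0.8889 0.23 -0.09 0.26 1"}}

```text
time: 5.82
eef_pos: [0.5641, -0.126, 0.2489]
tcp_rot: [0.764, 0.645, -0.001, -0.001]
contact_force: [-0.1, 1.0, 0.4]
opening: 1.002
finger_force: 0.0
```

Run:
```python
from h import *
s=ctrl.get_state();print(s["time"],s["qpos"])
plan((.565,-.126,.18,95.4),(.565,-.126,.06,95.4))
```

```text
5.825 [-3.95279716e-01  7.94042043e-02  1.82275379e+00 -9.58931498e-06
  1.24249730e+00 -2.27193718e-01]
(0.565, -0.126, 0.18, 95.4) rot [ -0.2  -0.1 -15. ] shift [ 0.1  1.1 68.9]
(0.565, -0.126, 0.06, 95.4) rot [ -0.2  -0.1 -15. ] shift [  0.    1.5 188.9]
```

To row units: 189 mm is 0.378, 180 mm is 0.36, -15 degrees is -0.1667.

Emit:
{"api": "send_rows", "payload": {"rows": "0 0 -0.1111 0 0.002 0.07 1; 0 0 -0.1667 0 0.002 0.138 1; 0 0 -0.1667 0 0.002 0.2 1; 0 0 -0.1667 0 0.002 0.26 1; 0 0 -0.1667 0 0.002 0.32 1; 0 0 -0.1667 0 0.002 0.36 1; 0 0 -0.1667 0 0.002 0.378 1; 0 0 -0.1667 0 0.002 0.378 1", "grip_force": 30}}

```text
time: 6.82
eef_pos: [0.5657, -0.1266, 0.0615]
tcp_rot: [0.675, 0.737, -0.0, -0.0]
contact_force: [0.1, 0.8, 0.4]
opening: 1.0
finger_force: 0.0
```

Emit:
{"api": "send_rows", "payload": {"rows": "0 0 0 0 0 0 0.3; 0 0 0 0 0 0 -0.3; 0 0 0 0 0 0 -0.6; 0 0 0 0 0 0 -0.8; 0 0 0 0 0 0 -1; 0 0 0 0 0 0 -1; 0 0 0 0 0 0 -1; 0 0 0 0 0 0 -1", "grip_force": 30}}

```text
time: 7.82
eef_pos: [0.5659, -0.1268, 0.0624]
tcp_rot: [0.675, 0.737, 0.0, 0.0]
contact_force: [-0.9, 0.9, 5.9]
opening: 0.365
finger_force: 29.7
```

To row units: -140 mm is -0.28, -130 mm is -0.26.

Emit:
{"api": "send_rows", "payload": {"rows": "0 0 0 0 0 -0.04 -1; 0 0 0 0 0 -0.1 -1; 0 0 0 0 0 -0.18 -1; 0 0 0 0 0 -0.26 -1; 0 0 0 0 0 -0.28 -1; 0 0 0 0 0 -0.28 -1"}}

```text
time: 8.57
eef_pos: [0.5656, -0.1265, 0.2018]
tcp_rot: [0.675, 0.737, 0.0, 0.0]
contact_force: [0.5, 0.6, -1.0]
opening: 0.368
finger_force: 29.8
```

Run:
```python
from h import *
plan((.6193,.1568,.2,5.4))
```

```text
(0.6193, 0.1568, 0.2, 5.4) rot [ 0.1 -0.  89.6] shift [277.5  78.3   1.8]
```

To row units: 270 mm is 0.54, 245 mm is 0.49, 79 degrees is 0.8778.

Emit:
{"api": "send_rows", "payload": {"rows": "0 0 0.1 0.03 0.01 0 -1; 0 0 0.2111 0.09 0.03 0 -1; 0 0 0.3222 0.17 0.05 0 -1; 0 0 0.4333 0.25 0.07 0 -1; 0 0 0.5444 0.33 0.09 0 -1; 0 0 0.6556 0.41 0.11 0 -1; 0 0 0.7667 0.49 0.13 0 -1; 0 0 0.8778 0.54 0.15 0 -1"}}

```text
time: 9.57
eef_pos: [0.6151, 0.1508, 0.1982]
tcp_rot: [0.991, 0.137, -0.003, -0.0]
contact_force: [0.2, 0.9, -0.4]
opening: 0.368
finger_force: 29.8
```

Run:
```python
from h import *
print(ctrl.get_state()["qpos"])
plan((.6193,.1568,.2,5.4),(.6193,.1568,.057,5.4))
```

```text
[8.02943535e-02 2.47028378e-01 1.72852079e+00 2.80959534e-04
 1.17138637e+00 1.37566516e+00]
(0.6193, 0.1568, 0.2, 5.4) rot [-0.   0.3 10.4] shift [ 5.6 -4.7 -1.8]
(0.6193, 0.1568, 0.057, 5.4) rot [-0.   0.3 10.4] shift [  6.4  -4.5 141.1]
```

To row units: 10.5 degrees is 0.1167.

Emit:
{"api": "send_rows", "payload": {"rows": "0 0 0.1167 0 0 0 -1; 0 0 0.1167 0 0 0 -1; 0 0 0.1167 0 0 0 -1"}}

```text
time: 9.95
eef_pos: [0.6159, 0.1486, 0.1999]
tcp_rot: [0.999, 0.049, -0.001, 0.0]
contact_force: [-0.3, -0.3, -0.8]
opening: 0.364
finger_force: 29.8
```

Run:
```python
from h import *
plan((.6193,.1568,.057,5.4))
```

```text
(0.6193, 0.1568, 0.057, 5.4) rot [-0.   0.2  0.3] shift [  4.6  -7.8 142.9]
```

To row units: 141 mm is 0.282, 139 mm is 0.278.

Emit:
{"api": "send_rows", "payload": {"rows": "0 0 0 0.004 -0.006 0.08 -1; 0 0 0 0.008 -0.012 0.16 -1; 0 0 0 0.008 -0.012 0.22 -1; 0 0 0 0.008 -0.012 0.26 -1; 0 0 0 0.008 -0.012 0.278 -1; 0 0 0 0.008 -0.012 0.282 -1; 0 0 0 0.008 -0.012 0.282 -1; 0 0 0 0.008 -0.012 0.282 -1"}}

```text
time: 10.95
eef_pos: [0.6209, 0.1554, 0.062]
tcp_rot: [0.999, 0.048, 0.001, -0.0]
contact_force: [-0.0, 0.0, -0.9]
opening: 0.363
finger_force: 29.8
```

To row units: 2 mm is 0.004, 1 mm is 0.002.

Emit:
{"api": "send_rows", "payload": {"rows": "0 0 0 0 0 0.002 -1; 0 0 0 0 0 0.004 -1; 0 0 0 0 0 0.004 -1"}}

```text
time: 11.32
eef_pos: [0.6199, 0.1554, 0.0585]
tcp_rot: [0.999, 0.048, -0.0, 0.0]
contact_force: [-0.2, 0.5, -0.9]
opening: 0.367
finger_force: 29.8
```

To row units: 2 mm is 0.004, 1 mm is 0.002.

Emit:
{"api": "send_rows", "payload": {"rows": "0 0 0 0 0 0.002 -1; 0 0 0 0 0 0.004 -1; 0 0 0 0 0 0.004 -1"}}

```text
time: 11.7
eef_pos: [0.6199, 0.1553, 0.0564]
tcp_rot: [0.999, 0.048, -0.0, -0.0]
contact_force: [0.5, -0.1, -0.2]
opening: 0.366
finger_force: 29.8
```

To row units: 1 mm is 0.002.

Emit:
{"api": "send_rows", "payload": {"rows": "0 0 0 0 0 0.002 -1; 0 0 0 0 0 0.002 -1; 0 0 0 0 0 0.002 -1"}}

```text
time: 12.08
eef_pos: [0.62, 0.1553, 0.0556]
tcp_rot: [0.999, 0.048, -0.0, 0.0]
contact_force: [-0.7, 0.3, -0.3]
opening: 0.362
finger_force: 29.8
```

To row units: 1 mm is 0.002.

Emit:
{"api": "send_rows", "payload": {"rows": "0 0 0 0 0 0.002 -1; 0 0 0 0 0 0.002 -1; 0 0 0 0 0 0.002 -1"}}

```text
time: 12.45
eef_pos: [0.6204, 0.1554, 0.0554]
tcp_rot: [0.999, 0.048, 0.0, -0.0]
contact_force: [-2.1, 0.7, 6.0]
opening: 0.362
finger_force: 30.1
```

To row units: -120 mm is -0.24, -70 mm is -0.14.

Emit:
{"api": "send_rows", "payload": {"rows": "0 0 0 0 0 0 -0.2; 0 0 0 0 0 0 -0.1; 0 0 0 0 0 0 0; 0 0 0 0 0 0 0.2; 0 0 0 0 0 0 0.2; 0 0 0 0 0 -0.06 0.2; 0 0 0 0 0 -0.14 0.2; 0 0 0 0 0 -0.24 0.2"}}

```text
time: 13.45
eef_pos: [0.6192, 0.1552, 0.1745]
tcp_rot: [0.999, 0.048, -0.001, 0.0]
contact_force: [1.0, 1.1, -0.1]
opening: 0.599
finger_force: 0.0
```

Run:
```python
from h import *
plan((.553,-.003,.2,95.4))
```

```text
(0.553, -0.003, 0.2, 95.4) rot [ -0.1   0.1 -89.9] shift [-81.2 151.1 -25.3]
```

To row units: 151 mm is 0.302, 135 mm is 0.27, -80 degrees is -0.8889.

Emit:
{"api": "send_rows", "payload": {"rows": "0 0 -0.1111 -0.02 0.03 -0.06 0; 0 0 -0.2222 -0.04 0.07 -0.06 0; 0 0 -0.3333 -0.06 0.11 -0.06 0; 0 0 -0.4444 -0.08 0.15 -0.06 0; 0 0 -0.5556 -0.1 0.19 -0.06 0; 0 0 -0.6667 -0.12 0.23 -0.06 0; 0 0 -0.7778 -0.15 0.27 -0.06 0; 0 0 -0.8889 -0.162 0.302 -0.06 0"}}

```text
time: 14.45
eef_pos: [0.5533, -0.0035, 0.2046]
tcp_rot: [0.732, 0.681, -0.0, -0.0]
contact_force: [-0.3, 0.4, 0.8]
opening: 0.505
finger_force: 0.0
```

To row units: -10 degrees is -0.1111.

Emit:
{"api": "send_rows", "payload": {"rows": "0 0 -0.1111 0 0 0 0; 0 0 -0.1111 0 0 0 0; 0 0 -0.1111 0 0 0 0"}}

```text
time: 14.82
eef_pos: [0.554, -0.0026, 0.2046]
tcp_rot: [0.673, 0.74, 0.0, 0.0]
contact_force: [-0.2, -0.8, -0.4]
opening: 0.498
finger_force: 0.0
```

Run:
```python
from h import *
plan((.553,-.003,.083,95.4))
```

```text
(0.553, -0.003, 0.083, 95.4) rot [ 0. -0.  0.] shift [ -0.3  -1.  121.6]
```

Emit:
{"api": "send_rows", "payload": {"rows": "0 0 0 0 -0.002 0.07 0; 0 0 0 0 -0.002 0.14 0; 0 0 0 0 -0.002 0.2 0; 0 0 0 0 -0.002 0.23 0; 0 0 0 0 -0.002 0.242 0; 0 0 0 0 -0.002 0.242 0; 0 0 0 0 -0.002 0.242 0"}}

```text
time: 15.7
eef_pos: [0.554, -0.003, 0.085]
tcp_rot: [0.672, 0.74, 0.001, 0.001]
contact_force: [-0.2, 0.7, 0.2]
opening: 0.501
finger_force: 0.0
```

Emit:
{"api": "send_rows", "payload": {"rows": "0 0 0 0 0 0 -0.3; 0 0 0 0 0 0 -0.6; 0 0 0 0 0 0 -0.8; 0 0 0 0 0 0 -1; 0 0 0 0 0 0 -1; 0 0 0 0 0 0 -1; 0 0 0 0 0 0 -1; 0 0 0 0 0 0 -1"}}

```text
time: 16.7
eef_pos: [0.5539, -0.0031, 0.0851]
tcp_rot: [0.672, 0.74, 0.0, 0.001]
contact_force: [-1.1, -1.2, 5.8]
opening: 0.35
finger_force: 29.5
```

To row units: -10 mm is -0.02, -5 mm is -0.01.

Emit:
{"api": "send_rows", "payload": {"rows": "0 0 0 0 0 0 -0.2; 0 0 0 0 0 0 0; 0 0 0 0 0 0 0; 0 0 0 0 0 -0.01 0; 0 0 0 0 0 -0.02 0; 0 0 0 0 0 -0.02 0; 0 0 0 0 0 -0.02 0; 0 0 0 0 0 -0.02 -0.3"}}

```text
time: 17.7
eef_pos: [0.5528, -0.0028, 0.0935]
tcp_rot: [0.672, 0.74, -0.0, -0.0]
contact_force: [0.1, -0.3, -0.4]
opening: 0.345
finger_force: 0.0
```

Emit:
{"api": "send_rows", "payload": {"rows": "0 0 0 0 0 0 -0.6; 0 0 0 0 0 0 -0.8; 0 0 0 0 0 0 -1; 0 0 0 0 0 0 -1; 0 0 0 0 0 0 -1; 0 0 0 0 0 0 -1; 0 0 0 0 0 0 -1"}}

```text
time: 18.58
eef_pos: [0.5529, -0.0029, 0.0935]
tcp_rot: [0.672, 0.74, -0.0, -0.0]
contact_force: [0.1, 0.3, -1.5]
opening: 0.267
finger_force: 25.4
```

To row units: -120 mm is -0.24, -115 mm is -0.23.

Emit:
{"api": "send_rows", "payload": {"rows": "0 0 0 0 0 -0.03 -1; 0 0 0 0 0 -0.08 -1; 0 0 0 0 0 -0.16 -1; 0 0 0 0 0 -0.23 -1; 0 0 0 0 0 -0.24 -1; 0 0 0 0 0 -0.24 -1"}}

```text
time: 19.32
eef_pos: [0.5527, -0.0028, 0.2134]
tcp_rot: [0.672, 0.74, 0.0, 0.0]
contact_force: [-0.7, -0.3, -1.5]
opening: 0.27
finger_force: 25.5
```

Run:
```python
from h import *
plan((.5546,.151,.213,5.4))
p=ctrl.read_camera("scene"); u,v=proj(p,[[.56,.05,.1]])[0].astype(int)
cv2.imwrite("pics/d1.png",cv2.resize(p["color"][v-70:v+70,u-80:u+80,::-1],None,fx=4,fy=4))
```

```text
(0.5546, 0.151, 0.213, 5.4) rot [ 0.  -0.  90.1] shift [152.9  16.7   0.4]
```

View pics/d1.png

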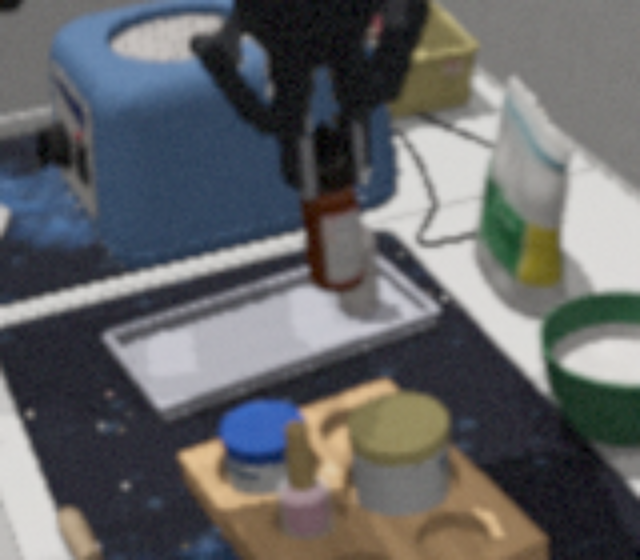

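The dropper hangs upright in the fingers at (335,230), and the sealer stands in the tray behind it at (360,285).

To row units: 150 mm is 0.3, 130 mm is 0.26, 79 degrees is 0.8778.

Emit:
{"api": "send_rows", "payload": {"rows": "0 0 0.1 0.016 0.002 0 -1; 0 0 0.2111 0.05 0.006 0 -1; 0 0 0.3222 0.09 0.01 0 -1; 0 0 0.4333 0.13 0.014 0 -1; 0 0 0.5444 0.17 0.02 0 -1; 0 0 0.6556 0.21 0.024 0 -1; 0 0 0.7667 0.26 0.028 0 -1; 0 0 0.8778 0.3 0.034 0 -1"}}

```text
time: 20.38
eef_pos: [0.5541, 0.1488, 0.2109]
tcp_rot: [0.99, 0.141, -0.002, -0.0]
contact_force: [0.4, 0.6, -1.0]
opening: 0.266
finger_force: 25.5
```

To row units: 11 degrees is 0.1222.

Emit:
{"api": "send_rows", "payload": {"rows": "0 0 0.1167 0 0 0 -1; 0 0 0.1222 0 0 0 -1; 0 0 0.1222 0 0 0 -1"}}

```text
time: 20.75
eef_pos: [0.5549, 0.1479, 0.2122]
tcp_rot: [0.999, 0.049, -0.001, 0.0]
contact_force: [0.3, 0.1, -1.7]
opening: 0.268
finger_force: 25.5
```

Run:
```python
from h import *
plan((.5546,.151,.0865,5.4))
```

```text
(0.5546, 0.151, 0.0865, 5.4) rot [-0.   0.1  0.3] shift [  0.3  -3.1 125.7]
```

To row units: 124 mm is 0.248, 122 mm is 0.244.

Emit:
{"api": "send_rows", "payload": {"rows": "0 0 0 0 -0.006 0.08 -1; 0 0 0 0 -0.006 0.16 -1; 0 0 0 0 -0.006 0.21 -1; 0 0 0 0 -0.006 0.236 -1; 0 0 0 0 -0.006 0.244 -1; 0 0 0 0 -0.006 0.248 -1; 0 0 0 0 -0.006 0.248 -1; 0 0 0 0 -0.006 0.248 -1"}}

```text
time: 21.75
eef_pos: [0.5557, 0.1512, 0.0906]
tcp_rot: [0.999, 0.048, 0.001, -0.0]
contact_force: [0.6, -0.5, -0.4]
opening: 0.264
finger_force: 25.6
```

To row units: 1 mm is 0.002.

Emit:
{"api": "send_rows", "payload": {"rows": "0 0 0 0 0 0.002 -1; 0 0 0 0 0 0.002 -1; 0 0 0 0 0 0.002 -1"}}

```text
time: 22.12
eef_pos: [0.5551, 0.1511, 0.0886]
tcp_rot: [0.999, 0.048, -0.0, -0.0]
contact_force: [0.3, 0.3, -1.0]
opening: 0.267
finger_force: 25.6
```

To row units: 1 mm is 0.002.

Emit:
{"api": "send_rows", "payload": {"rows": "0 0 0 0 0 0.002 -1; 0 0 0 0 0 0.002 -1; 0 0 0 0 0 0.002 -1"}}

```text
time: 22.5
eef_pos: [0.5551, 0.1511, 0.0876]
tcp_rot: [0.999, 0.048, -0.0, 0.0]
contact_force: [-0.7, -1.2, -0.7]
opening: 0.264
finger_force: 25.6
```

To row units: 1 mm is 0.002.

Emit:
{"api": "send_rows", "payload": {"rows": "0 0 0 0 0 0.002 -1; 0 0 0 0 0 0.002 -1; 0 0 0 0 0 0.002 -1"}}

```text
time: 22.88
eef_pos: [0.5551, 0.1511, 0.0866]
tcp_rot: [0.999, 0.048, -0.0, 0.0]
contact_force: [-0.0, 0.6, -1.2]
opening: 0.267
finger_force: 25.6
```

To row units: 1 mm is 0.002.

Emit:
{"api": "send_rows", "payload": {"rows": "0 0 0 0 0 0.002 -1; 0 0 0 0 0 0.002 -1; 0 0 0 0 0 0.002 -1"}}

```text
time: 23.25
eef_pos: [0.5556, 0.1511, 0.0864]
tcp_rot: [0.999, 0.048, 0.001, -0.0]
contact_force: [-2.3, 0.2, 4.8]
opening: 0.266
finger_force: 27.0
```

Emit:
{"api": "send_rows", "payload": {"rows": "0 0 0 0 0 0 -0.3; 0 0 0 0 0 0 -0.2; 0 0 0 0 0 0 -0.1; 0 0 0 0 0 0 0; 0 0 0 0 0 0 0; 0 0 0 0 0 -0.06 0; 0 0 0 0 0 -0.14 0; 0 0 0 0 0 -0.24 0"}}

```text
time: 24.25
eef_pos: [0.5543, 0.151, 0.2056]
tcp_rot: [0.999, 0.048, -0.001, 0.0]
contact_force: [0.7, 0.5, -0.4]
opening: 0.499
finger_force: 0.0
```

Run:
```python
from h import *
plan((.4972,-.0715,.2,5.4))
```

```text
(0.4972, -0.0715, 0.2, 5.4) rot [-0.   0.2  0.1] shift [-78.3 215.9   5.8]
```

Emit:
{"api": "send_rows", "payload": {"rows": "0 0 0 -0.03 0.08 0 0; 0 0 0 -0.07 0.17 0 0; 0 0 0 -0.11 0.27 0 0; 0 0 0 -0.14 0.36 0 0; 0 0 0 -0.156 0.412 0 0; 0 0 0 -0.156 0.432 0 0; 0 0 0 -0.156 0.432 0 0; 0 0 0 -0.156 0.432 0 0"}}

```text
time: 25.25
eef_pos: [0.4985, -0.0705, 0.2055]
tcp_rot: [0.999, 0.049, -0.0, -0.0]
contact_force: [-0.8, -0.3, -0.3]
opening: 0.504
finger_force: 0.0
```

Run:
```python
from h import *
plan((.4972,-.0715,.083,5.4))
```

```text
(0.4972, -0.0715, 0.083, 5.4) rot [-0.   0.   0.2] shift [ -1.4   0.9 122.5]
```

To row units: 122 mm is 0.244, 115 mm is 0.23.

Emit:
{"api": "send_rows", "payload": {"rows": "0 0 0 -0.002 0.002 0.07 0; 0 0 0 -0.002 0.002 0.14 0; 0 0 0 -0.002 0.002 0.2 0; 0 0 0 -0.002 0.002 0.23 0; 0 0 0 -0.002 0.002 0.244 0; 0 0 0 -0.002 0.002 0.244 0; 0 0 0 -0.002 0.002 0.244 -0.3; 0 0 0 -0.002 0.002 0.244 -0.6"}}

```text
time: 26.25
eef_pos: [0.4981, -0.0727, 0.0846]
tcp_rot: [0.999, 0.048, 0.001, 0.0]
contact_force: [-0.7, 0.3, -0.5]
opening: 0.203
finger_force: 0.4
```

Emit:
{"api": "send_rows", "payload": {"rows": "0 0 0 0 0 0 -0.8; 0 0 0 0 0 0 -1; 0 0 0 0 0 0 -1; 0 0 0 0 0 0 -1; 0 0 0 0 0 0 -1; 0 0 0 0 0 0 -1; 0 0 0 0 0 0 -1"}}

```text
time: 27.12
eef_pos: [0.4982, -0.0727, 0.0846]
tcp_rot: [0.999, 0.048, 0.001, 0.0]
contact_force: [-0.8, 1.0, 5.9]
opening: 0.181
finger_force: 29.5
```

To row units: -130 mm is -0.26, -120 mm is -0.24.

Emit:
{"api": "send_rows", "payload": {"rows": "0 0 0 0 0 -0.03 -1; 0 0 0 0 0 -0.08 -1; 0 0 0 0 0 -0.16 -1; 0 0 0 0 0 -0.24 -1; 0 0 0 0 0 -0.26 -1; 0 0 0 0 0 -0.26 -1"}}

```text
time: 27.88
eef_pos: [0.4972, -0.0725, 0.2136]
tcp_rot: [0.999, 0.048, 0.0, 0.0]
contact_force: [0.5, -0.2, -1.2]
opening: 0.189
finger_force: 29.3
```

Run:
```python
from h import *
plan((.49,.145,.2146,5.4))
```

```text
(0.49, 0.145, 0.2146, 5.4) rot [ 0.  -0.   0.1] shift [  13.7 -217.2   -1.1]
```

To row units: -217 mm is -0.434, -200 mm is -0.4.

Emit:
{"api": "send_rows", "payload": {"rows": "0 0 0 0.004 -0.04 0 -1; 0 0 0 0.01 -0.12 0 -1; 0 0 0 0.016 -0.22 0 -1; 0 0 0 0.022 -0.32 0 -1; 0 0 0 0.026 -0.4 0 -1; 0 0 0 0.026 -0.434 0 -1; 0 0 0 0.026 -0.434 0 -1; 0 0 0 0.026 -0.434 0 -1"}}

```text
time: 28.88
eef_pos: [0.4893, 0.1437, 0.2129]
tcp_rot: [0.999, 0.048, -0.001, 0.0]
contact_force: [-0.9, -1.1, -0.4]
opening: 0.189
finger_force: 29.4
```

Run:
```python
from h import *
plan((.49,.145,.0776,5.4))
```

```text
(0.49, 0.145, 0.0776, 5.4) rot [0.  0.1 0.1] shift [  0.9  -1.3 135.3]
```

To row units: 134 mm is 0.268, 132 mm is 0.264.

Emit:
{"api": "send_rows", "payload": {"rows": "0 0 0 0.002 -0.002 0.08 -1; 0 0 0 0.002 -0.002 0.16 -1; 0 0 0 0.002 -0.002 0.22 -1; 0 0 0 0.002 -0.002 0.252 -1; 0 0 0 0.002 -0.002 0.264 -1; 0 0 0 0.002 -0.002 0.268 -1; 0 0 0 0.002 -0.002 0.268 -1; 0 0 0 0.002 -0.002 0.268 -1"}}

```text
time: 29.88
eef_pos: [0.491, 0.1459, 0.0806]
tcp_rot: [0.999, 0.048, 0.001, -0.0]
contact_force: [1.2, 1.3, -0.9]
opening: 0.188
finger_force: 29.4
```

To row units: 1 mm is 0.002.

Emit:
{"api": "send_rows", "payload": {"rows": "0 0 0 0 0 0.002 -1; 0 0 0 0 0 0.002 -1; 0 0 0 0 0 0.002 -1"}}

```text
time: 30.25
eef_pos: [0.4903, 0.1458, 0.0786]
tcp_rot: [0.999, 0.048, 0.0, 0.0]
contact_force: [-0.2, 0.7, -1.3]
opening: 0.189
finger_force: 29.4
```

To row units: 1 mm is 0.002.

Emit:
{"api": "send_rows", "payload": {"rows": "0 0 0 0 0 0.002 -1; 0 0 0 0 0 0.002 -1; 0 0 0 0 0 0.002 -1"}}

```text
time: 30.62
eef_pos: [0.4904, 0.1458, 0.0777]
tcp_rot: [0.999, 0.048, 0.0, -0.0]
contact_force: [-0.4, 0.4, 0.3]
opening: 0.191
finger_force: 29.5
```

To row units: 1 mm is 0.002.

Emit:
{"api": "send_rows", "payload": {"rows": "0 0 0 0 0 0.002 -1; 0 0 0 0 0 0.002 -1; 0 0 0 0 0 0.002 -1"}}

```text
time: 31.0
eef_pos: [0.4908, 0.1459, 0.0776]
tcp_rot: [0.999, 0.048, 0.0, -0.0]
contact_force: [-1.7, 0.5, 5.1]
opening: 0.19
finger_force: 30.1
```

Contact. I'll release it, go to the powder pot, and check the tray on the way.

To row units: -120 mm is -0.24, -70 mm is -0.14.

Emit:
{"api": "send_rows", "payload": {"rows": "0 0 0 0 0 0 -0.5; 0 0 0 0 0 0 -0.4; 0 0 0 0 0 0 -0.2; 0 0 0 0 0 0 0; 0 0 0 0 0 0 0; 0 0 0 0 0 -0.06 0; 0 0 0 0 0 -0.14 0; 0 0 0 0 0 -0.24 0"}}

```text
time: 32.0
eef_pos: [0.4895, 0.1457, 0.1967]
tcp_rot: [0.999, 0.048, -0.001, 0.0]
contact_force: [0.7, -0.2, -0.4]
opening: 0.503
finger_force: 0.0
```

Run:
```python
from h import *
plan((.56,-.064,.22,5.4))
```

```text
(0.56, -0.064, 0.22, 5.4) rot [0.  0.2 0.1] shift [ 49.9 215.5 -23.4]
```

To row units: 215 mm is 0.43, 206 mm is 0.412.

Emit:
{"api": "send_rows", "payload": {"rows": "0 0 0 0.01 0.08 -0.046 0; 0 0 0 0.03 0.17 -0.046 0.3; 0 0 0 0.06 0.27 -0.046 0.6; 0 0 0 0.08 0.36 -0.046 1; 0 0 0 0.1 0.412 -0.046 1; 0 0 0 0.1 0.43 -0.046 1; 0 0 0 0.1 0.43 -0.046 1; 0 0 0 0.1 0.43 -0.046 1"}}

```text
time: 33.0
eef_pos: [0.5604, -0.0623, 0.2195]
tcp_rot: [0.999, 0.049, -0.0, -0.0]
contact_force: [-0.3, -0.2, -0.4]
opening: 1.0
finger_force: 0.0
```

Run:
```python
from h import *
import pickle
plan((.56,-.064,.052,5.4))
p=ctrl.read_camera("wrist"); pickle.dump(p,open("w4.pkl","wb")); save(p,"w4.png",1.2)
```

```text
(0.56, -0.064, 0.052, 5.4) rot [-0.   0.   0.2] shift [ -0.5   1.8 167.5]
```

View pics/w4.png

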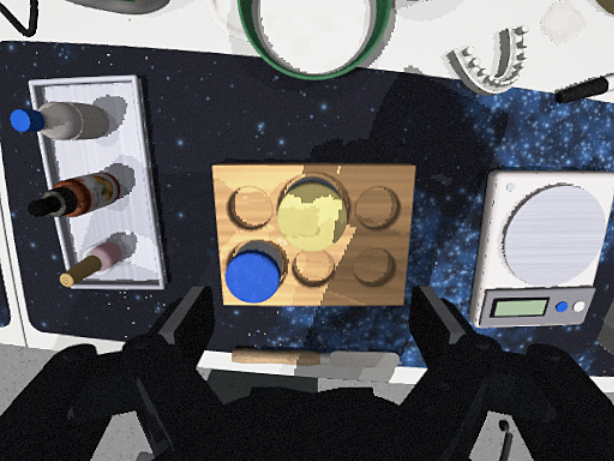

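All three bottles stand upright in the tray at (85,118), (95,190) and (110,258). The pot lid is at (312,216) and the pan at (553,236).

Run:
```python
from h import *
import pickle
p=pickle.load(open("w4.pkl","rb"))
print(onz(p,[(312/1.2,216/1.2)],.065),onz(p,[(553.5/1.2,235.5/1.2)],.034),onz(p,np.array([[502,235],[605,235],[553,184],[553,287]])/1.2,.034))
plan((.56,-.063,.052,5.4))
```

```text
[[ 0.56355661 -0.06261714  0.065     ]] [[ 0.55959602 -0.30246066  0.034     ]] [[ 0.5549607  -0.24918561  0.034     ]
 [ 0.56549127 -0.35827962  0.034     ]
 [ 0.60923761 -0.28641612  0.034     ]
 [ 0.50486815 -0.31989049  0.034     ]]
(0.56, -0.063, 0.052, 5.4) rot [-0.   0.   0.2] shift [ -0.5   0.8 167.5]
```

To row units: 167 mm is 0.334, 160 mm is 0.32.

Emit:
{"api": "send_rows", "payload": {"rows": "0 0 0 0 0.002 0.08 1; 0 0 0 0 0.002 0.16 1; 0 0 0 0 0.002 0.23 1; 0 0 0 0 0.002 0.29 1; 0 0 0 0 0.002 0.32 1; 0 0 0 0 0.002 0.334 1; 0 0 0 0 0.002 0.334 1; 0 0 0 0 0.002 0.334 1"}}

```text
time: 34.05
eef_pos: [0.5619, -0.0646, 0.054]
tcp_rot: [0.999, 0.048, 0.001, 0.0]
contact_force: [-0.4, 0.3, -0.2]
opening: 1.001
finger_force: 0.0
```

Emit:
{"api": "send_rows", "payload": {"rows": "0 0 0 0 0 0 0.7; 0 0 0 0 0 0 0.4; 0 0 0 0 0 0 0.2; 0 0 0 0 0 0 0; 0 0 0 0 0 0 0; 0 0 0 0 0 0 0; 0 0 0 0 0 0 0", "grip_force": 35}}

```text
time: 34.92
eef_pos: [0.5613, -0.0641, 0.0538]
tcp_rot: [0.999, 0.048, 0.0, -0.0]
contact_force: [-1.4, 2.0, 4.6]
opening: 0.678
finger_force: 37.1
```

To row units: -110 mm is -0.22, -100 mm is -0.2.

Emit:
{"api": "send_rows", "payload": {"rows": "0 0 0 0 0 -0.02 0; 0 0 0 0 0 -0.06 0; 0 0 0 0 0 -0.13 0; 0 0 0 0 0 -0.2 0; 0 0 0 0 0 -0.22 0; 0 0 0 0 0 -0.22 0"}}

```text
time: 35.67
eef_pos: [0.5612, -0.0645, 0.1634]
tcp_rot: [0.999, 0.048, 0.001, 0.0]
contact_force: [-0.1, -1.1, -0.3]
opening: 0.678
finger_force: 37.8
```

Run:
```python
from h import *
plan((.5583,-.3045,.164,5.4))
```

```text
(0.5583, -0.3045, 0.164, 5.4) rot [ 0.  -0.1  0.1] shift [-26.  238.6  -0.5]
```

Run:
```python
from h import *
import pickle
p=pickle.load(open("w1.pkl","rb"));w4=pickle.load(open("w4.pkl","rb"))
print(onz(p,np.array([[600,235],[635,0]])/1.5,.01))
for z in(.1,.2,.25):print(onz(p,np.array([[680,235],[735,0]])/1.5,z))
```

```text
[[ 0.42592336 -0.42820625  0.01      ]
 [ 0.6766351  -0.43661145  0.01      ]]
[[ 0.44224426 -0.46380816  0.1       ]
 [ 0.65210831 -0.48198698  0.1       ]]
[[ 0.45927462 -0.39234912  0.2       ]
 [ 0.61636926 -0.40595696  0.2       ]]
[[ 0.4677898  -0.3566196   0.25      ]
 [ 0.59849973 -0.36794195  0.25      ]]
```

To row units: 238 mm is 0.476, 225 mm is 0.45.

Emit:
{"api": "send_rows", "payload": {"rows": "0 0 0 -0.004 0.04 0 0; 0 0 0 -0.01 0.11 0 0; 0 0 0 -0.02 0.2 0 0; 0 0 0 -0.03 0.29 0 0; 0 0 0 -0.04 0.38 0 0; 0 0 0 -0.05 0.45 0 0; 0 0 0 -0.052 0.476 0 0; 0 0 0 -0.052 0.476 0 0"}}

```text
time: 36.67
eef_pos: [0.5572, -0.3044, 0.1612]
tcp_rot: [0.999, 0.047, -0.001, -0.001]
contact_force: [-0.7, 0.0, -0.7]
opening: 0.678
finger_force: 37.9
```

Emit:
{"api": "send_rows", "payload": {"rows": "0 0 0 0 0 0 0; 0 0 0 0 0 0 0"}}

```text
time: 36.92
eef_pos: [0.5581, -0.3024, 0.1624]
tcp_rot: [0.999, 0.049, -0.0, -0.0]
contact_force: [-0.7, 0.3, -1.2]
opening: 0.679
finger_force: 37.8
```

Run:
```python
from h import *
plan((.5583,-.3045,.078,5.4))
```

```text
(0.5583, -0.3045, 0.078, 5.4) rot [-0.   0.   0.2] shift [ 0.   2.1 84.4]
```

To row units: 83 mm is 0.166, 80 mm is 0.16.

Emit:
{"api": "send_rows", "payload": {"rows": "0 0 0 0 0.002 0.06 0; 0 0 0 0 0.004 0.11 0; 0 0 0 0 0.004 0.144 0; 0 0 0 0 0.004 0.16 0; 0 0 0 0 0.004 0.166 0; 0 0 0 0 0.004 0.166 0; 0 0 0 0 0.004 0.166 0"}}

```text
time: 37.8
eef_pos: [0.5587, -0.3062, 0.0806]
tcp_rot: [0.999, 0.048, 0.001, 0.001]
contact_force: [-0.1, 0.1, -1.0]
opening: 0.671
finger_force: 37.9
```

To row units: 1 mm is 0.002.

Emit:
{"api": "send_rows", "payload": {"rows": "0 0 0 0 0 0.002 0; 0 0 0 0 0 0.002 0; 0 0 0 0 0 0.002 0"}}

```text
time: 38.17
eef_pos: [0.5582, -0.3058, 0.0787]
tcp_rot: [0.999, 0.048, 0.0, 0.0]
contact_force: [-0.2, -0.6, -1.7]
opening: 0.672
finger_force: 37.9
```

Emit:
{"api": "send_rows", "payload": {"rows": "0 0 0 0 0 0.002 0; 0 0 0 0 0 0.002 0; 0 0 0 0 0 0.002 0"}}

```text
time: 38.55
eef_pos: [0.5582, -0.3058, 0.0779]
tcp_rot: [0.999, 0.048, 0.0, 0.0]
contact_force: [-0.2, 1.1, 0.9]
opening: 0.675
finger_force: 38.0
```

Emit:
{"api": "send_rows", "payload": {"rows": "0 0 0 0 0 0.0014 0; 0 0 0 0 0 0.0014 0; 0 0 0 0 0 0.0014 0"}}

```text
time: 38.92
eef_pos: [0.5583, -0.3059, 0.0778]
tcp_rot: [0.999, 0.048, -0.0, 0.0]
contact_force: [-2.3, 1.1, 5.2]
opening: 0.671
finger_force: 38.4
```

To row units: -120 mm is -0.24, -70 mm is -0.14.

Emit:
{"api": "send_rows", "payload": {"rows": "0 0 0 0 0 0 0.4; 0 0 0 0 0 0 0.6; 0 0 0 0 0 0 0.9; 0 0 0 0 0 0 1; 0 0 0 0 0 0 1; 0 0 0 0 0 -0.06 1; 0 0 0 0 0 -0.14 1; 0 0 0 0 0 -0.24 1"}}

```text
time: 39.92
eef_pos: [0.5575, -0.3053, 0.1968]
tcp_rot: [0.999, 0.048, -0.001, -0.001]
contact_force: [0.6, -1.0, 0.2]
opening: 1.002
finger_force: 0.0
```

Run:
```python
from h import *
import pickle
plan((.4903,.1458,.21,5.4))
```

```text
(0.4903, 0.1458, 0.21, 5.4) rot [-0.1  0.1  0.1] shift [ -23.5 -455.5  -12.3]
```

To row units: -385 mm is -0.77, -335 mm is -0.67.

Emit:
{"api": "send_rows", "payload": {"rows": "0 0 0 0 -0.05 -0.03 1; 0 0 0 0 -0.15 -0.03 0.6; 0 0 0 0 -0.25 -0.03 0.3; 0 0 0 0 -0.35 -0.03 0; 0 0 0 -0.01 -0.45 -0.03 0; 0 0 0 -0.02 -0.56 -0.03 0; 0 0 0 -0.03 -0.67 -0.03 0; 0 0 0 -0.04 -0.77 -0.03 0"}}

```text
time: 40.92
eef_pos: [0.5006, 0.0773, 0.2121]
tcp_rot: [0.999, 0.048, 0.0, -0.0]
contact_force: [1.3, 1.1, -0.5]
opening: 0.497
finger_force: 0.0
```

To row units: -70 mm is -0.14, -45 mm is -0.09.

Emit:
{"api": "send_rows", "payload": {"rows": "0 0 0 -0.006 -0.09 0 0; 0 0 0 -0.008 -0.14 0 0; 0 0 0 -0.008 -0.14 0 0; 0 0 0 -0.008 -0.14 0 0"}}

```text
time: 41.42
eef_pos: [0.4906, 0.1443, 0.2119]
tcp_rot: [0.999, 0.048, 0.0, 0.0]
contact_force: [-0.2, -0.4, 0.6]
opening: 0.499
finger_force: 0.0
```

Run:
```python
from h import *
plan((.4903,.1458,.077,5.4))
```

```text
(0.4903, 0.1458, 0.077, 5.4) rot [ 0.  -0.   0.1] shift [-1.000e-01 -1.500e+00  1.349e+02]
```

To row units: 134 mm is 0.268, 133 mm is 0.266.

Emit:
{"api": "send_rows", "payload": {"rows": "0 0 0 0 -0.002 0.08 0; 0 0 0 0 -0.002 0.16 0; 0 0 0 0 -0.002 0.22 0; 0 0 0 0 -0.002 0.252 0; 0 0 0 0 -0.002 0.266 0; 0 0 0 0 -0.002 0.268 0; 0 0 0 0 -0.002 0.268 -0.3; 0 0 0 0 -0.002 0.268 -0.6", "grip_force": 30}}

```text
time: 42.42
eef_pos: [0.4911, 0.1459, 0.0789]
tcp_rot: [0.999, 0.048, 0.001, -0.0]
contact_force: [-0.6, -0.2, 0.2]
opening: 0.199
finger_force: 0.1
```

Emit:
{"api": "send_rows", "payload": {"rows": "0 0 0 0 0 0 -0.8; 0 0 0 0 0 0 -1; 0 0 0 0 0 0 -1; 0 0 0 0 0 0 -1; 0 0 0 0 0 0 -1; 0 0 0 0 0 0 -1; 0 0 0 0 0 0 -1"}}

```text
time: 43.3
eef_pos: [0.4912, 0.1461, 0.079]
tcp_rot: [0.999, 0.048, 0.001, -0.0]
contact_force: [-0.5, 1.8, 6.1]
opening: 0.187
finger_force: 29.6
```

To row units: -135 mm is -0.27, -120 mm is -0.24.

Emit:
{"api": "send_rows", "payload": {"rows": "0 0 0 0 0 -0.03 -1; 0 0 0 0 0 -0.08 -1; 0 0 0 0 0 -0.16 -1; 0 0 0 0 0 -0.24 -1; 0 0 0 0 0 -0.27 -1; 0 0 0 0 0 -0.27 -1"}}

```text
time: 44.05
eef_pos: [0.4906, 0.1458, 0.2135]
tcp_rot: [0.999, 0.048, 0.001, 0.0]
contact_force: [-0.4, 0.8, -0.4]
opening: 0.186
finger_force: 29.4
```

Run:
```python
from h import *
plan((.4978,-.0712,.212,5.4))
```

```text
(0.4978, -0.0712, 0.212, 5.4) rot [ 0.  -0.1  0.1] shift [-13.7 216.7   1.5]
```

To row units: 217 mm is 0.434, 200 mm is 0.4.

Emit:
{"api": "send_rows", "payload": {"rows": "0 0 0 -0.004 0.04 0 -1; 0 0 0 -0.01 0.12 0 -1; 0 0 0 -0.016 0.22 0 -1; 0 0 0 -0.022 0.32 0 -1; 0 0 0 -0.026 0.4 0 -1; 0 0 0 -0.028 0.434 0 -1; 0 0 0 -0.028 0.434 0 -1; 0 0 0 -0.028 0.434 0 -1"}}

```text
time: 45.05
eef_pos: [0.4969, -0.0704, 0.2121]
tcp_rot: [0.999, 0.049, -0.001, -0.001]
contact_force: [0.7, -0.4, 0.1]
opening: 0.188
finger_force: 29.4
```

Run:
```python
from h import *
plan((.4978,-.0712,.086,5.4))
```

```text
(0.4978, -0.0712, 0.086, 5.4) rot [-0.1  0.1  0.2] shift [  1.    1.1 126. ]
```

To row units: 124 mm is 0.248, 122 mm is 0.244.

Emit:
{"api": "send_rows", "payload": {"rows": "0 0 0 0.002 0 0.08 -1; 0 0 0 0.002 0 0.15 -1; 0 0 0 0.002 0 0.2 -1; 0 0 0 0.002 0 0.23 -1; 0 0 0 0.002 0 0.244 -1; 0 0 0 0.002 0 0.248 -1; 0 0 0 0.002 0 0.248 -1; 0 0 0 0.002 0 0.248 -1"}}

```text
time: 46.05
eef_pos: [0.4989, -0.0717, 0.0898]
tcp_rot: [0.999, 0.048, 0.001, 0.0]
contact_force: [0.4, -0.6, -1.8]
opening: 0.183
finger_force: 29.4
```

To row units: 1 mm is 0.002.

Emit:
{"api": "send_rows", "payload": {"rows": "0 0 0 0 0 0.002 -1; 0 0 0 0 0 0.002 -1; 0 0 0 0 0 0.002 -1"}}

```text
time: 46.42
eef_pos: [0.4984, -0.0715, 0.088]
tcp_rot: [0.999, 0.048, 0.0, 0.0]
contact_force: [0.2, 0.5, -0.9]
opening: 0.185
finger_force: 29.4
```

To row units: 1 mm is 0.002.

Emit:
{"api": "send_rows", "payload": {"rows": "0 0 0 0 0 0.002 -1; 0 0 0 0 0 0.002 -1; 0 0 0 0 0 0.002 -1"}}

```text
time: 46.8
eef_pos: [0.4983, -0.0714, 0.0868]
tcp_rot: [0.999, 0.048, -0.0, -0.0]
contact_force: [-0.0, 0.4, -0.9]
opening: 0.187
finger_force: 29.4
```

To row units: 1 mm is 0.002.

Emit:
{"api": "send_rows", "payload": {"rows": "0 0 0 0 0 0.002 -1; 0 0 0 0 0 0.002 -1; 0 0 0 0 0 0.002 -1"}}

```text
time: 47.18
eef_pos: [0.4984, -0.0715, 0.086]
tcp_rot: [0.999, 0.048, 0.0, 0.0]
contact_force: [-0.3, -0.5, 0.2]
opening: 0.189
finger_force: 29.6
```

To row units: 1 mm is 0.002.

Emit:
{"api": "send_rows", "payload": {"rows": "0 0 0 0 0 0.002 -1; 0 0 0 0 0 0.002 -1; 0 0 0 0 0 0.002 -1"}}

```text
time: 47.55
eef_pos: [0.4988, -0.0715, 0.086]
tcp_rot: [0.999, 0.048, 0.0, 0.0]
contact_force: [-1.1, 0.6, 5.0]
opening: 0.184
finger_force: 30.0
```

Emit:
{"api": "send_rows", "payload": {"rows": "0 0 0 0 0 0 -0.5; 0 0 0 0 0 0 -0.4; 0 0 0 0 0 0 -0.2; 0 0 0 0 0 0 0; 0 0 0 0 0 0 0; 0 0 0 0 0 -0.06 0; 0 0 0 0 0 -0.14 0; 0 0 0 0 0 -0.26 0"}}

```text
time: 48.55
eef_pos: [0.497, -0.071, 0.2142]
tcp_rot: [0.999, 0.048, -0.002, -0.001]
contact_force: [1.1, -0.6, -0.7]
opening: 0.5
finger_force: 0.0
```

Run:
```python
from h import *
plan((.5551,.1511,.215,5.4))
```

```text
(0.5551, 0.1511, 0.215, 5.4) rot [-0.1  0.2  0.1] shift [  79.2 -215.5   -0.7]
```

To row units: -215 mm is -0.43, -210 mm is -0.42.

Emit:
{"api": "send_rows", "payload": {"rows": "0 0 0 0.03 -0.08 0 0; 0 0 0 0.07 -0.18 0 0; 0 0 0 0.1 -0.28 0 0; 0 0 0 0.14 -0.37 0 0; 0 0 0 0.158 -0.42 0 0; 0 0 0 0.158 -0.43 0 0; 0 0 0 0.158 -0.43 0 0; 0 0 0 0.158 -0.43 0 0"}}

```text
time: 49.55
eef_pos: [0.5561, 0.1491, 0.2148]
tcp_rot: [0.999, 0.048, -0.0, 0.0]
contact_force: [0.0, -0.4, 0.2]
opening: 0.503
finger_force: 0.0
```

Run:
```python
from h import *
plan((.5551,.1511,.086,5.4))
```

```text
(0.5551, 0.1511, 0.086, 5.4) rot [0.  0.  0.1] shift [ -0.7  -2.1 128.8]
```

To row units: 128 mm is 0.256, 127 mm is 0.254.

Emit:
{"api": "send_rows", "payload": {"rows": "0 0 0 -0.002 -0.004 0.08 0; 0 0 0 -0.002 -0.004 0.16 0; 0 0 0 -0.002 -0.004 0.21 0; 0 0 0 -0.002 -0.004 0.24 0; 0 0 0 -0.002 -0.004 0.254 0; 0 0 0 -0.002 -0.004 0.256 0; 0 0 0 -0.002 -0.004 0.256 -0.3; 0 0 0 -0.002 -0.004 0.256 -0.5"}}

```text
time: 50.55
eef_pos: [0.556, 0.152, 0.0882]
tcp_rot: [0.999, 0.048, 0.001, 0.0]
contact_force: [-0.0, -1.0, 1.7]
opening: 0.261
finger_force: 28.5
```

Emit:
{"api": "send_rows", "payload": {"rows": "0 0 0 0 0 0 -0.8; 0 0 0 0 0 0 -1; 0 0 0 0 0 0 -1; 0 0 0 0 0 0 -1; 0 0 0 0 0 0 -1; 0 0 0 0 0 0 -1; 0 0 0 0 0 0 -1"}}

```text
time: 51.42
eef_pos: [0.556, 0.152, 0.0882]
tcp_rot: [0.999, 0.048, 0.001, 0.0]
contact_force: [-0.7, -1.4, 6.0]
opening: 0.264
finger_force: 29.0
```

To row units: -130 mm is -0.26, -115 mm is -0.23.

Emit:
{"api": "send_rows", "payload": {"rows": "0 0 0 0 0 -0.03 -1; 0 0 0 0 0 -0.08 -1; 0 0 0 0 0 -0.16 -1; 0 0 0 0 0 -0.23 -1; 0 0 0 0 0 -0.26 -1; 0 0 0 0 0 -0.26 -1"}}

```text
time: 52.18
eef_pos: [0.5552, 0.1522, 0.2176]
tcp_rot: [0.999, 0.048, 0.001, -0.0]
contact_force: [0.6, -0.3, -0.2]
opening: 0.261
finger_force: 28.6
```

Run:
```python
from h import *
plan((.5537,-.0035,.217,5.4))
```

```text
(0.5537, -0.0035, 0.217, 5.4) rot [-0.  -0.1  0.1] shift [-16.5 154.9   0.5]
```

To row units: 155 mm is 0.31, 150 mm is 0.3.

Emit:
{"api": "send_rows", "payload": {"rows": "0 0 0 -0.004 0.03 0 -1; 0 0 0 -0.012 0.1 0 -1; 0 0 0 -0.02 0.18 0 -1; 0 0 0 -0.028 0.26 0 -1; 0 0 0 -0.032 0.3 0 -1; 0 0 0 -0.032 0.31 0 -1; 0 0 0 -0.032 0.31 0 -1; 0 0 0 -0.032 0.31 0 -1"}}

```text
time: 53.18
eef_pos: [0.554, -0.0027, 0.2168]
tcp_rot: [0.999, 0.049, -0.0, -0.0]
contact_force: [0.3, 0.8, -0.3]
opening: 0.254
finger_force: 28.6
```

Run:
```python
from h import *
plan((.5537,-.0035,.0952,5.4))
```

```text
(0.5537, -0.0035, 0.0952, 5.4) rot [-0.   0.   0.2] shift [ -0.4   0.8 121.6]
```

To row units: 120 mm is 0.24, 119 mm is 0.238.

Emit:
{"api": "send_rows", "payload": {"rows": "0 0 0 0 0 0.08 -1; 0 0 0 0 0 0.15 -1; 0 0 0 0 0 0.2 -1; 0 0 0 0 0 0.226 -1; 0 0 0 0 0 0.238 -1; 0 0 0 0 0 0.24 -1; 0 0 0 0 0 0.24 -1; 0 0 0 0 0 0.24 -1"}}

```text
time: 54.18
eef_pos: [0.5547, -0.0039, 0.0979]
tcp_rot: [0.999, 0.048, 0.001, 0.0]
contact_force: [-0.6, -0.4, -1.1]
opening: 0.258
finger_force: 28.6
```

To row units: 1 mm is 0.002.

Emit:
{"api": "send_rows", "payload": {"rows": "0 0 0 0 0 0.002 -1; 0 0 0 0 0 0.002 -1; 0 0 0 0 0 0.002 -1"}}

```text
time: 54.55
eef_pos: [0.554, -0.0038, 0.0959]
tcp_rot: [0.999, 0.048, -0.0, -0.0]
contact_force: [-0.0, -0.2, -1.4]
opening: 0.26
finger_force: 28.6
```

To row units: 1 mm is 0.002.

Emit:
{"api": "send_rows", "payload": {"rows": "0 0 0 0 0 0.002 -1; 0 0 0 0 0 0.002 -1; 0 0 0 0 0 0.002 -1"}}

```text
time: 54.92
eef_pos: [0.5543, -0.0038, 0.0952]
tcp_rot: [0.999, 0.048, 0.0, 0.0]
contact_force: [0.2, -0.1, 0.9]
opening: 0.265
finger_force: 28.9
```

To row units: 0.7 mm is 0.0014.

Emit:
{"api": "send_rows", "payload": {"rows": "0 0 0 0 0 0.0014 -1; 0 0 0 0 0 0.0014 -1; 0 0 0 0 0 0.0014 -1"}}

```text
time: 55.3
eef_pos: [0.5547, -0.0039, 0.0952]
tcp_rot: [0.999, 0.048, 0.001, 0.0]
contact_force: [-1.4, 0.0, 5.0]
opening: 0.261
finger_force: 29.4
```

To row units: -115 mm is -0.23, -70 mm is -0.14.

Emit:
{"api": "send_rows", "payload": {"rows": "0 0 0 0 0 0 -0.3; 0 0 0 0 0 0 -0.2; 0 0 0 0 0 0 -0.1; 0 0 0 0 0 0 0; 0 0 0 0 0 0 0; 0 0 0 0 0 -0.06 0; 0 0 0 0 0 -0.14 0; 0 0 0 0 0 -0.23 0"}}

```text
time: 56.3
eef_pos: [0.5535, -0.0037, 0.2097]
tcp_rot: [0.999, 0.048, -0.001, -0.0]
contact_force: [0.7, -0.7, -0.8]
opening: 0.496
finger_force: 0.0
```

Run:
```python
from h import *
plan((.62,.1554,.21,5.4))
```

```text
(0.62, 0.1554, 0.21, 5.4) rot [-0.   0.1  0.1] shift [  81.5 -151.9   -0.4]
```

To row units: -152 mm is -0.304, -145 mm is -0.29.

Emit:
{"api": "send_rows", "payload": {"rows": "0 0 0 0.036 -0.07 0 0.3; 0 0 0 0.08 -0.15 0 0.3; 0 0 0 0.12 -0.23 0 0.3; 0 0 0 0.156 -0.29 0 0.3; 0 0 0 0.162 -0.304 0 0.3; 0 0 0 0.162 -0.304 0 0.3; 0 0 0 0.162 -0.304 0 0.3"}}

```text
time: 57.18
eef_pos: [0.6197, 0.1543, 0.2091]
tcp_rot: [0.999, 0.048, -0.0, 0.0]
contact_force: [-0.6, 0.2, 0.1]
opening: 0.653
finger_force: 0.0
```

Run:
```python
from h import *
plan((.62,.1554,.056,5.4))
```

```text
(0.62, 0.1554, 0.056, 5.4) rot [0.  0.  0.1] shift [  0.5  -1.1 153.1]
```

To row units: 152 mm is 0.304, 150 mm is 0.3.

Emit:
{"api": "send_rows", "payload": {"rows": "0 0 0 0 -0.002 0.08 0.3; 0 0 0 0 -0.002 0.16 0.3; 0 0 0 0 -0.002 0.23 0.3; 0 0 0 0 -0.002 0.276 0.3; 0 0 0 0 -0.002 0.3 0.3; 0 0 0 0 -0.002 0.304 0.3; 0 0 0 0 -0.002 0.304 0; 0 0 0 0 -0.002 0.304 -0.3"}}

```text
time: 58.18
eef_pos: [0.621, 0.1565, 0.0589]
tcp_rot: [0.999, 0.048, 0.001, -0.0]
contact_force: [0.0, 0.2, 0.4]
opening: 0.362
finger_force: 29.6
```

Emit:
{"api": "send_rows", "payload": {"rows": "0 0 0 0 0 0 -0.6; 0 0 0 0 0 0 -0.8; 0 0 0 0 0 0 -1; 0 0 0 0 0 0 -1; 0 0 0 0 0 0 -1; 0 0 0 0 0 0 -1; 0 0 0 0 0 0 -1"}}

```text
time: 59.05
eef_pos: [0.621, 0.1565, 0.0588]
tcp_rot: [0.999, 0.048, 0.001, -0.0]
contact_force: [-1.6, -0.7, 5.7]
opening: 0.361
finger_force: 30.1
```

To row units: -150 mm is -0.3, -125 mm is -0.25.

Emit:
{"api": "send_rows", "payload": {"rows": "0 0 0 0 0 -0.03 -1; 0 0 0 0 0 -0.08 -1; 0 0 0 0 0 -0.16 -1; 0 0 0 0 0 -0.25 -1; 0 0 0 0 0 -0.3 -1; 0 0 0 0 0 -0.3 -1; 0 0 0 0 0 -0.3 -1"}}

```text
time: 59.92
eef_pos: [0.619, 0.1562, 0.2056]
tcp_rot: [0.999, 0.048, -0.001, 0.0]
contact_force: [0.1, -0.1, -0.6]
opening: 0.362
finger_force: 29.9
```

Run:
```python
from h import *
plan((.5652,-.1268,.208,5.4))
```

```text
(0.5652, -0.1268, 0.208, 5.4) rot [-0.   0.2  0.1] shift [-80.8 276.5  -2.2]
```

To row units: 276 mm is 0.552, 270 mm is 0.54.

Emit:
{"api": "send_rows", "payload": {"rows": "0 0 0 -0.01 0.04 -0.004 -1; 0 0 0 -0.04 0.12 -0.004 -1; 0 0 0 -0.07 0.22 -0.004 -1; 0 0 0 -0.1 0.32 -0.004 -1; 0 0 0 -0.124 0.42 -0.004 -1; 0 0 0 -0.15 0.5 -0.004 -1; 0 0 0 -0.162 0.54 -0.004 -1; 0 0 0 -0.162 0.552 -0.004 -1"}}

```text
time: 60.92
eef_pos: [0.5652, -0.1273, 0.2084]
tcp_rot: [0.999, 0.047, -0.001, -0.0]
contact_force: [0.5, 1.0, -0.5]
opening: 0.362
finger_force: 29.9
```

Emit:
{"api": "send_rows", "payload": {"rows": "0 0 0 0 0 0 -1; 0 0 0 0 0 0 -1; 0 0 0 0 0 0 -1"}}

```text
time: 61.3
eef_pos: [0.5661, -0.1251, 0.2092]
tcp_rot: [0.999, 0.049, -0.0, -0.0]
contact_force: [0.9, -0.3, -1.1]
opening: 0.359
finger_force: 29.9
```

Run:
```python
from h import *
plan((.5654,-.127,.0658,5.4))
```

```text
(0.5654, -0.127, 0.0658, 5.4) rot [-0.   0.   0.2] shift [ -0.9   1.9 143.4]
```

To row units: 142 mm is 0.284, 140 mm is 0.28.

Emit:
{"api": "send_rows", "payload": {"rows": "0 0 0 -0.002 0.002 0.08 -1; 0 0 0 -0.002 0.002 0.16 -1; 0 0 0 -0.002 0.002 0.22 -1; 0 0 0 -0.002 0.002 0.26 -1; 0 0 0 -0.002 0.002 0.28 -1; 0 0 0 -0.002 0.002 0.284 -1; 0 0 0 -0.002 0.002 0.284 -1; 0 0 0 -0.002 0.002 0.284 -1"}}

```text
time: 62.3
eef_pos: [0.5658, -0.1276, 0.0684]
tcp_rot: [0.999, 0.048, 0.001, 0.0]
contact_force: [-0.1, -0.7, -0.2]
opening: 0.363
finger_force: 29.9
```

To row units: 1 mm is 0.002.

Emit:
{"api": "send_rows", "payload": {"rows": "0 0 0 0 0 0.002 -1; 0 0 0 0 0 0.002 -1; 0 0 0 0 0 0.002 -1"}}

```text
time: 62.68
eef_pos: [0.565, -0.1273, 0.0663]
tcp_rot: [0.999, 0.048, 0.0, 0.0]
contact_force: [1.1, -0.1, -0.5]
opening: 0.363
finger_force: 29.9
```

To row units: 1 mm is 0.002.

Emit:
{"api": "send_rows", "payload": {"rows": "0 0 0 0 0 0.002 -1; 0 0 0 0 0 0.002 -1; 0 0 0 0 0 0.002 -1"}}

```text
time: 63.05
eef_pos: [0.5653, -0.1273, 0.0658]
tcp_rot: [0.999, 0.048, 0.0, 0.0]
contact_force: [-0.2, 0.8, 4.0]
opening: 0.362
finger_force: 30.3
```

Seated. I'll release it, retreat, and check.

To row units: -150 mm is -0.3, -100 mm is -0.2.

Emit:
{"api": "send_rows", "payload": {"rows": "0 0 0 0 0 0 -0.2; 0 0 0 0 0 0 -0.1; 0 0 0 0 0 0 0; 0 0 0 0 0 0 0.2; 0 0 0 0 0 0 0.2; 0 0 0 0 0 -0.08 0.2; 0 0 0 0 0 -0.2 0.2; 0 0 0 0 0 -0.3 0.2"}}

```text
time: 64.05
eef_pos: [0.5652, -0.1274, 0.2174]
tcp_rot: [0.999, 0.048, 0.001, 0.0]
contact_force: [0.6, -0.6, 0.1]
opening: 0.601
finger_force: 0.0
```

Emit:
{"api": "send_rows", "payload": {"rows": "0 0 0 -0.06 0 -0.06 0.2; 0 0 0 -0.12 0 -0.12 0.2; 0 0 0 -0.18 0 -0.16 0.2; 0 0 0 -0.18 0 -0.16 0.2; 0 0 0 -0.18 0 -0.16 0.2"}}

```text
time: 64.68
eef_pos: [0.4756, -0.1358, 0.2945]
tcp_rot: [0.999, 0.048, -0.0, -0.0]
contact_force: [-0.4, -0.6, -0.5]
opening: 0.603
finger_force: 0.0
```

Run:
```python
from h import *
import pickle
p=ctrl.read_camera("wrist"); pickle.dump(p,open("w5.pkl","wb")); s=ctrl.read_camera("scene")
o=np.vstack([cv2.resize(p["color"][:215,:,::-1],None,fx=1.3,fy=1.3)]); u,v=proj(s,[[.55,-.15,.05]])[0].astype(int)
c=cv2.resize(s["color"][v-70:v+70,u-100:u+120,::-1],(666,424))[:300]
cv2.imwrite("pics/f.png",np.vstack([cv2.resize(o,(666,280)),c])); print(o.shape)
```

```text
(280, 666, 3)
```

View pics/f.png

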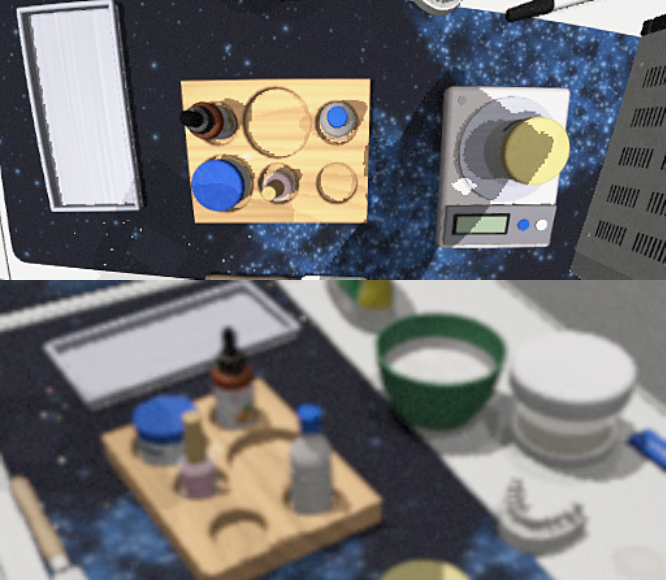

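The bottles are back upright in their own wells: dropper (215,118), sealer (337,120) and varnish (278,183). The tray is empty and the pot stands on the pan with its lid at (536,151). I'll check how well it's centred.

Run:
```python
from h import *
import pickle
p=pickle.load(open("w5.pkl","rb"))
print(onz(p,[(536/1.301,151/1.302)],.089),onz(p,np.array([[458,148],[512,97],[512,200]])/1.3,.034))
```

```text
[[ 0.55826733 -0.30365553  0.089     ]] [[ 0.55344516 -0.25172924  0.034     ]
 [ 0.60820733 -0.2971241   0.034     ]
 [ 0.50687216 -0.3195764   0.034     ]]
```

The pot is at (0.558, -0.304) against a pan centre of about (0.558, -0.305), so it is within about 2 mm.

```bash
python3 -c "
from plant import ctrl
print(ctrl.sign_off())"
```

```text
the job is handed in; nothing more can be done
None
```

The job is handed in after about 65 s on the robot's clock: the powder pot stands on the scale pan within about 2 mm of its middle, and all three bottles are back upright in their own wells.

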